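Stand the check spindle on the raising table and test it for wobble

TASK

Take the steel check spindle out of its blue cradle and stand it upright on its small foot inside the red ring on the plate of the green raising table; the plate has been left at some unknown height, so feel for it and set the spindle down gently. Let go of it so that it stands free, then with the gripper's closed fingertips press straight down on top of its head with about 10 N, for about a second, to check that it does not rock, and leave it standing there untouched. Do not drop the spindle on the bench and do not disturb the oil bottle, the blue carton or the round test block.

Things in the scene. Friction and masses are not known exactly. Their poses are not given: they have to be found in the camera images.
- spindle: Loose turned steel spindle, 140 mm long, 0.24 to 0.44 kg, balance point about 75 mm from the foot. Origin at the centre of the foot's underside, z axis along it to the head. From the foot: foot 24 mm diameter, neck 16 mm (14 to 44 mm), straight grip section 30 mm diameter (58 to 106 mm, brass bands near its ends), upper neck 18 mm (113 to 128 mm), flat head 22 mm. Starts lying level in the cradle.
- spindle_mid (a point): Centre of the spindle, on its axis half-way along, 70 mm from the foot (z axis towards the head).
- spindle_head (a point): Centre of the flat top of the spindle's head, 140 mm from the foot (z axis along the spindle, away from the foot).
- spindle_foot (a point): Centre of the flat underside of the spindle's foot (same point as the spindle's origin).
- cradle: Fixed blue cradle, base plate 150x60x10 mm, two vee posts (12 mm thick, at most 50 mm wide, up to 62 mm above the bench) under the spindle's two necks; the grip section lies free between them. Origin under its centre. The spindle lies along its y axis, 55 mm above the bench, head to +y, roughly to the robot's left.
- stand: Fixed green raising table: round foot 92 mm across, column, and a flat round steel plate 84 mm in diameter, 10 mm thick. The plate keeps the height it was left at: its upper face is 46 to 76 mm above the bench, not reported. A red ring of 57 mm inside diameter marks its middle. Origin on the vertical axis at bench level.
- stand_axis (a point): Point on the raising table's vertical axis at bench level, straight below the centre of the red ring.
- oil_bottle: Loose squeeze bottle with a red spout, 48 mm diameter, 160 mm tall, a bystander. Origin under its centre.
- carton: Loose blue carton with an orange top, 70x52x89 mm, a bystander. Origin under its centre.
- test_block: Loose flat round steel test block, 64 mm diameter, 15 mm tall, a bystander. Origin under its centre.
Not all that is in view belongs to the job. Leave any brown look-alike of the stand alone.

How it is judged:
By the outcome, as a careful person would: the job done as asked, in the order asked, and still so for the second after the job is handed in, with the robot touching nothing.
It also fails if it takes over 69 s, if anything falls off the work surface, if the arm or the gripper's body presses on something with over 40 N, if the wrist force passes 120 N, or if a joint passes its speed limit or range.

ROBOT

A 7-joint arm with a two-finger parallel gripper is mounted at the origin on a cart in front of the work surface, level with it; the furniture and walls round the work are solid. World frame = base frame: x ahead of the robot, y to its left, z up, the work surface at z = 0. Lengths are in m, angles in rad, forces in N, time in s.
With the tool pointing down it reaches from about 0.425 to 0.925 m from the base axis. Payload 6.8 kg.
Tool frame: the origin (TCP) lies midway between the tips of the shut fingers; the grasp point (between the pads) lies 19 mm behind it (bot.pinch_z is the distance from the TCP to the grasp point, in m); x points along the fingers, y is the direction in which the jaws open and shut, and the axes are right-handed (so a half turn about x gives the same grasp; the last joint's range is limited). The gripper opens to 85 mm and grips with 20 to 120 N. Pads are 22 mm wide; open, the fingers measure 114 mm over their backs; the gripper's body (76 mm by 85 mm) begins 54 mm behind the grasp point. The pads swing forward as they close: fully open they stand 13 mm farther back than shut.
Start: joints at [1.053, 0.477, 0.022, 1.555, -0.011, 1.109, -0.083], TCP at [0.269, -0.619, 0.231] pointing down, gripper open.
Joint ranges: [-2.96, 2.96], [-0.34, 2.1], [-1.41, 1.46], [0.24, 2.44], [-1.37, 4.51], [0.17, 1.92], [-2.96, 2.96]. Speed limits (rad/s): [2.39, 2.39, 3.14, 3.14, 3.14, 3.14, 3.14].

INTERFACE

Orientations are given as a unit quaternion [w, x, y, z].
In Python, from station import bot gives the robot as it stands. The module is installed in compiled form; this text tells all that it offers.
- The arm moves only by the tool step_arm, never from a script. Its argument "plan" is a list of rows, each a list of 6 numbers: the shift along the tool's x, y, z in units of 40 mm (1.0 is 40 mm), then the turn, a rotation vector about the tool's x, y, z in units of 360 degrees (1.0 is 360 degrees). In form: [[dx, dy, dz, ax, ay, az], ...]. A call has 1 to 8 rows; each row shifts and turns the commanded pose from where the row before left it, along the tool's axes as they then stand; what a row does not reach is not made up. A row lasts 1/8 s, in which the tool goes at most 62.5 mm and 10.7 degrees, less where a joint would pass 70% of its speed; a pose out of reach is approached as far as the arm can. A call with a number of a shift or a turn outside -1 to 1 is refused whole. A call with a gripper value outside its range is refused whole. "fingers" is the closure, from -1 (fully open) to 1 (shut), set as the call begins (left out, the last holds). The fingers move at their own pace and stop on an object; "force" is the grip in N (left out, the last holds). Time passes only in rows, so rows that do not move let the fingers close. It gives the time, the measured TCP pose, the force and the opening at its end, in the units of the state.
- bot.get_obs(): the state, without advancing time (a new reading comes with each control period).
- bot.read_camera(name): name is "side" or "top" or "wrist"; returns (picture, depth): 384x512x3 uint8, red, green, blue; 384x512 float32, m along the optical axis (not along the pixel's ray), 0 where there is no reading.
- bot.camera_model(name): a dict with "mtx" (3x3 intrinsics, pixels), "origin" and "rotation" of the camera in the world; the wrist camera has in their place "T_tool_cam" (4x4, takes a point from camera to tool coordinates, whose origin is the TCP and whose axes are the tool frame's). Camera axes: x right, y up, looking along -z (the intrinsics and any distortion apply to the point x, -y, -z); pixel columns grow to the right and rows downward; lengths in m; the calibration is good to about 2 mm. The wrist camera is an equidistant fisheye: a pixel r from the principal point sees the ray r / f radians off the axis. A picture is of the moment at which its call begins: read the wrist's pose just before it. camera_model takes no time and is no camera call.
- bot.hand_in(): hands the job in, once; it reports no verdict.
The state is a dict: "t": time; "q": joint angles; "joint_vel": joint speeds; "joint_torque": joint torques, N m; "eef_pos": TCP position; "tool_rot": TCP orientation; "contact_force": force on the tool from outside, world axes, zero at the start; "torque": the same for the moment, N m; "gripper_width": opening from 0.0 (shut) to 1.0 (fully open).
Only numpy, scipy, OpenCV 4.12 (cv2) and the standard library are available. Lean on these libraries where they do the work, as an engineer would, in place of code of your own. Each camera call takes 0.05 s, during which the arm holds its last target.

## Working session

There is one attempt and no reset: what is moved stays moved. The work goes in short steps, Python scripts to look and compute and a tool call to move; the robot and the scene stay as the last step left them, time stands still between calls to the robot, and variables do not carry over. Pictures are saved under pics/ and viewed, and the job is handed in when it is done.

Besides the shell and the picture viewer there is one more tool, called after "Call:" by a JSON object that holds its "name" and its "arguments". step_arm: Moves the arm, as the interface text tells. Shifts and turns lie within -1 to 1; 1 stands for 40 mm of shift or 360 degrees of turn. Its arguments: {"type":"object","properties":{"plan":{"type":"array"},"fingers":{"type":"number"},"force":{"type":"number"}},"required":["plan"]}

```bash
mkdir -p pics; cat > h.py <<'E'
import numpy as np, cv2
from station import bot
from scipy.spatial.transform import Rotation as R
def snap(name,fn):
    o=bot.get_obs(); p,d=bot.read_camera(name); cv2.imwrite('pics/'+fn+'.png',p[:,:,::-1]); np.savez('pics/'+fn,p=p,d=d,pos=o['eef_pos'],rot=o['tool_rot']); return p,d
def load(fn):
    z=np.load('pics/'+fn+'.npz'); return z['p'],z['d'],z['pos'],z['rot']
def pts(name,d):
    m=bot.camera_model(name);K=np.array(m['mtx']);v,u=np.mgrid[0:d.shape[0],0:d.shape[1]]
    x=(u-K[0,2])/K[0,0]*d;y=(v-K[1,2])/K[1,1]*d
    P=np.stack([x,-y,-d],-1); return P@np.array(m['rotation']).T+np.array(m['origin'])
E
python3 - <<'E'
from h import *
for n in ('side','top','wrist'):
    snap(n,n+'0'); print(n,bot.camera_model(n))
print(bot.get_obs(),bot.pinch_z)
E
```

```text
side {'mtx': array([[350.85449309,   0.        , 250.15582701],
       [  0.        , 350.85449309, 192.55664159],
       [  0.        ,   0.        ,   1.        ]]), 'origin': array([0.30943622, 0.54188743, 0.49444217]), 'rotation': array([-0.17274836, -0.09012566,  0.49696389,  0.84561354])}
top {'mtx': array([[493.13532633,   0.        , 261.19788831],
       [  0.        , 493.13532633, 184.27722551],
       [  0.        ,   0.        ,   1.        ]]), 'origin': array([ 0.41482968, -0.12281379,  1.04205465]), 'rotation': array([ 0.70455716,  0.05743549, -0.07711044, -0.70310338])}
wrist {'mtx': array([[297.31863964,   0.        , 260.78396088],
       [  0.        , 297.31863964, 192.97466252],
       [  0.        ,   0.        ,   1.        ]]), 'T_tool_cam': array([[-7.10195236e-05,  2.59084103e-01, -9.65854763e-01,
        -1.42809253e-01],
       [ 9.99999994e-01,  9.82997358e-05, -4.71619813e-05,
        -8.24898660e-04],
       [ 8.27243484e-05, -9.65854760e-01, -2.59084109e-01,
        -6.58709544e-02],
       [ 0.00000000e+00,  0.00000000e+00,  0.00000000e+00,
         1.00000000e+00]])}
{'t': 0.15, 'q': array([ 1.05286344,  0.47764174,  0.0223438 ,  1.55620098, -0.01149098,
        1.1092669 , -0.08309946]), 'joint_vel': array([ 0.00067907, -0.00264677,  0.00023876, -0.0043798 , -0.00212705,
        0.00103944, -0.00193372]), 'joint_torque': array([ 1.35992112e-03, -5.96923864e+01,  1.60980530e+00, -2.81493402e+01,
        1.26631244e-02,  6.61033599e-03,  2.50948062e-06]), 'eef_pos': array([ 0.26877812, -0.61870123,  0.23053772]), 'tool_rot': array([-0.14342266, -0.692175  , -0.14436642,  0.69244643]), 'contact_force': array([-1.00031951, -0.00900789, -0.07245142]), 'torque': array([-0.05104931, -0.01583865, -0.03264553]), 'gripper_width': 0.9983556303221447} 0.0187
```

View pics/side0.png

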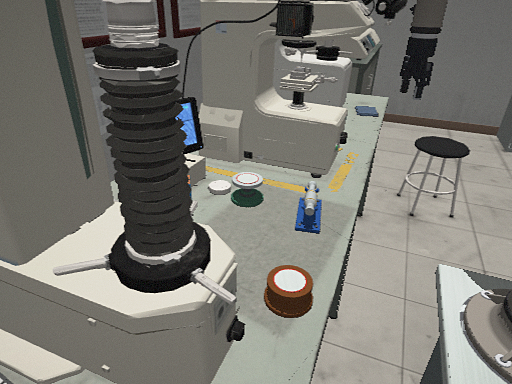

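View pics/top0.png

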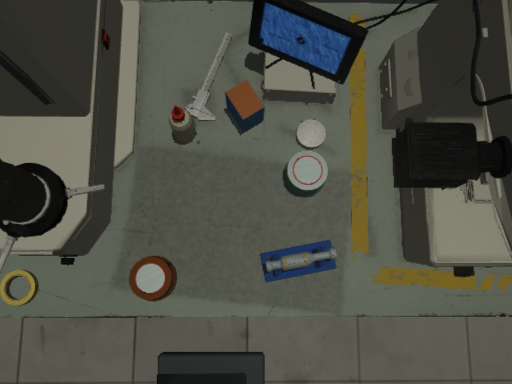

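View pics/wrist0.png

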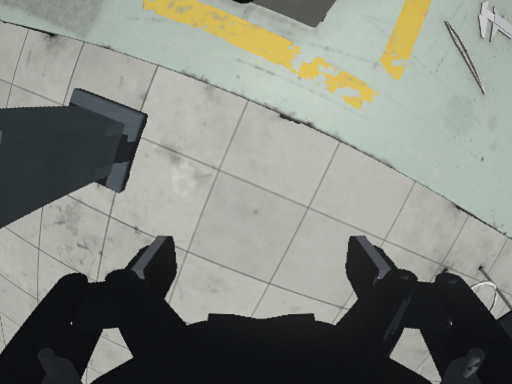

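```bash
cat >> h.py <<'E'
def quat(q): q=np.array(q); return R.from_quat(q[[1,2,3,0]]).as_matrix()
def pts(name,d):
    m=bot.camera_model(name);K=np.array(m['mtx']);v,u=np.mgrid[0:d.shape[0],0:d.shape[1]]
    x=(u-K[0,2])/K[0,0]*d;y=(v-K[1,2])/K[1,1]*d
    return np.stack([x,-y,-d],-1)@quat(m['rotation']).T+np.array(m['origin'])
def ray(name,u,v,z):
    m=bot.camera_model(name);K=np.array(m['mtx']);u=np.asarray(u,float);v=np.asarray(v,float)
    r=np.stack([(u-K[0,2])/K[0,0],-(v-K[1,2])/K[1,1],-np.ones_like(u)],-1)@quat(m['rotation']).T
    o=np.array(m['origin']); return o+r*((z-o[2])/r[...,2])[...,None]
E
python3 - <<'E'
from h import *
p,d,_,_=load('top0'); P=pts('top',d)
print(quat(bot.get_obs()['tool_rot']))
for u,v in [(307,170),(312,133),(299,260),(275,265),(330,257),(244,100),(180,113),(152,278),(230,220),(300,75),(210,370),(260,300),(400,150),(120,180)]:
    print(u,v,P[v,u].round(3))
c=cv2.resize(p[120:300,220:380],None,fx=5,fy=4.9*0+5,interpolation=cv2.INTER_CUBIC)[:, :800]
cv2.imwrite('pics/c1.png',c[:600,:,::-1]); cv2.imwrite('pics/c2.png',c[500:,:,::-1])
s=load('side0')[0]; c=cv2.resize(s[150:250,190:350],None,fx=5,fy=5,interpolation=cv2.INTER_CUBIC);cv2.imwrite('pics/c3.png',c[:,:,::-1])
E
```

```text
[[-6.47430258e-04  3.98478664e-01 -9.17177374e-01]
 [ 1.22863875e-03 -9.17176557e-01 -3.98479176e-01]
 [-9.99999036e-01 -1.38486714e-03  1.04221527e-04]]
307 170 [ 0.634 -0.244  0.064]
312 133 [ 0.726 -0.262  0.017]
299 260 [ 0.452 -0.224  0.071]
275 265 [ 0.442 -0.177  0.067]
330 257 [ 0.458 -0.286  0.061]
244 100 [ 0.774 -0.115  0.087]
180 113 [0.731 0.008 0.129]
152 278 [0.418 0.064 0.049]
230 220 [ 0.539 -0.086 -0.003]
300 75 [ 0.835 -0.231  0.073]
210 370 [ 0.117  0.    -0.702]
260 300 [ 0.373 -0.149  0.001]
400 150 [ 0.573 -0.313  0.452]
120 180 [ 0.624  0.15  -0.   ]
```

View pics/c1.png

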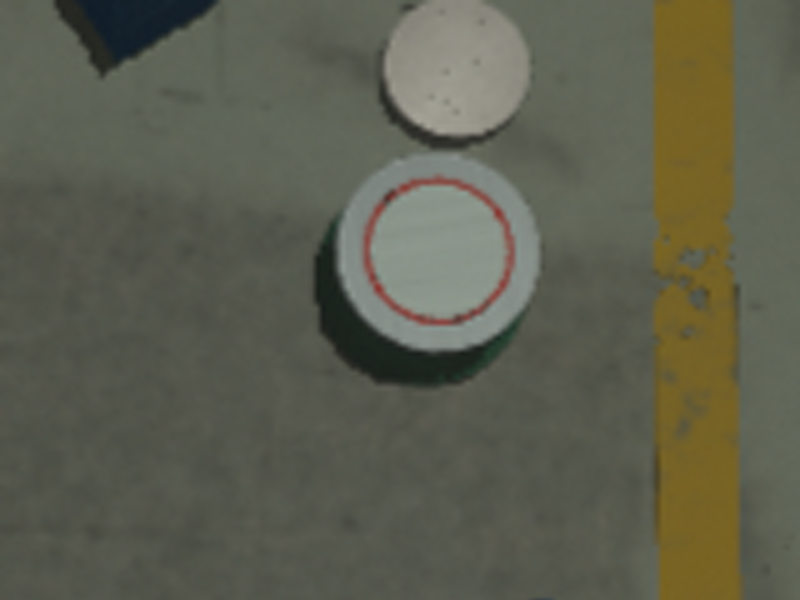

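View pics/c2.png

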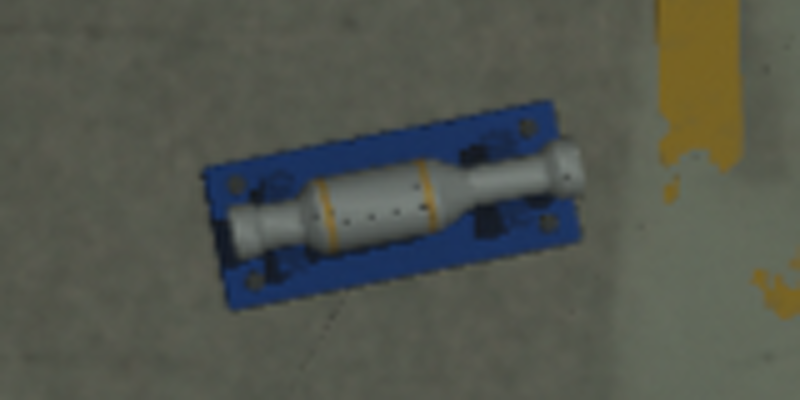

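View pics/c3.png

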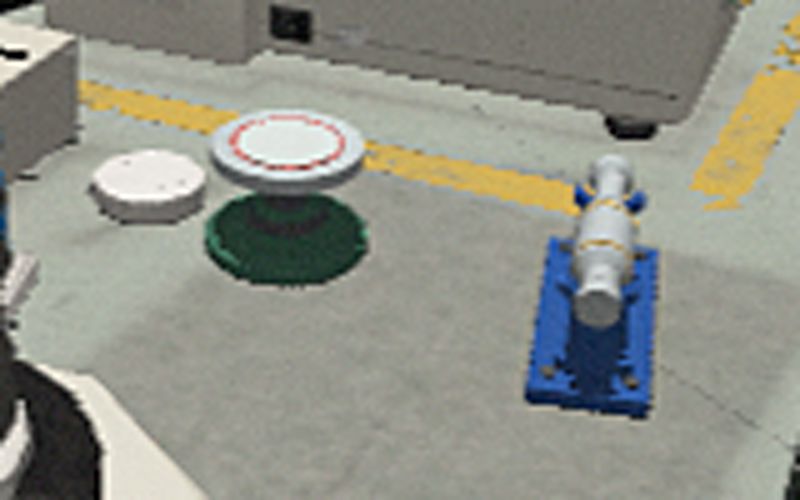

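```bash
python3 - <<'E'
from h import *
out={}
for n in ('top','side'):
    p,d,_,_=load(n+'0'); P=pts(n,d); h=cv2.cvtColor(p,cv2.COLOR_RGB2HSV).astype(int)
    H,S,V=h[...,0],h[...,1],h[...,2]
    roi=np.zeros(H.shape,bool)
    if n=='top': roi[145:195,285:332]=1
    else: roi[168:192,230:265]=1
    m=((H<12)|(H>168))&(S>60)&roi
    v,u=np.nonzero(m); print(n,len(u))
    (c,ax,ang)=cv2.fitEllipse(np.stack([u,v],1).astype(np.float32)); print('ring',c,ax,ang)
    # plate height from depth inside ring
    mm=np.hypot((np.arange(512)[None]-c[0])/1,(np.arange(384)[:,None]-c[1])/ (1 if n=='top' else .5))<10
    q=P[mm]; print('plate z',np.median(q,0),q[:,2].std(),'bench z',np.median(P[215:230,225:240,2]) if n=='top' else np.median(P[205:215,215:225,2]))
    out[n]=c
m=[bot.camera_model(n) for n in out]
for z in (.05,.06,.065,.07,.075): print(z,[ray(n,*out[n],z)[:2].round(4) for n in out])
# spindle top
p,d,_,_=load('top0');P=pts('top',d)
h=cv2.cvtColor(p,cv2.COLOR_RGB2HSV).astype(int)
mask=((h[...,1]<110)|(h[...,0]<60))&(P[...,2]>.035); r=np.zeros_like(mask); r[240:285,258:340]=1; mask&=r
n,l,st,ce=cv2.connectedComponentsWithStats(mask.astype(np.uint8)); k=1+np.argmax(st[1:,4]); mask=l==k; print(st[k])
v,u=np.nonzero(mask); X=ray('top',u,v,.055)[:,:2]
cv2.imwrite('pics/m.png',cv2.resize((mask*255).astype(np.uint8)[230:295,250:350],None,fx=6,fy=6))
c=X.mean(0); w,V=np.linalg.eigh(np.cov((X-c).T)); a=V[:,1]; a*=np.sign(a[1]); t=(X-c)@a
lo,hi=np.percentile(t,[.3,99.7]); print('axis',a,'yaw',np.degrees(np.arctan2(a[1],a[0])),'len',t.max()-t.min(),'foot',c+a*t.min(),'head',c+a*t.max(),'mid',c+a*(t.max()+t.min())/2)
s=(X-c)@np.array([-a[1],a[0]])
for b in np.linspace(t.min(),t.max(),15)[:-1]:
    k=(t>=b)&(t<b+.01); print(round(b-t.min(),3),s[k].min().round(4),s[k].max().round(4))
E
```

```text
top 125
ring (307.2786865234375, 169.77813720703125) (28.19857406616211, 29.100961685180664) 114.40321350097656
plate z [ 0.63361189 -0.24388907  0.06395747] 0.109367558616422 bench z 0.0004158345836415833
side 40
ring (247.11497497558594, 178.07916259765625) (10.094399452209473, 21.772130966186523) 90.86003875732422
plate z [ 0.63324745 -0.24281959  0.06204879] 0.034736215990690766 bench z -0.0013887936284373847
0.05 [array([ 0.6373, -0.2459]), array([ 0.6428, -0.2652])]
0.06 [array([ 0.635 , -0.2447]), array([ 0.6353, -0.247 ])]
0.065 [array([ 0.6339, -0.244 ]), array([ 0.6315, -0.238 ])]
0.07 [array([ 0.6328, -0.2434]), array([ 0.6278, -0.2289])]
0.075 [array([ 0.6317, -0.2428]), array([ 0.624 , -0.2198])]
[266 248  71  24 847]
axis [-0.19090992  0.98160756] yaw 101.00589087963505 len 0.14207119187220318 foot [ 0.46708222 -0.29949802] head [ 0.43995942 -0.16003986] mid [ 0.45352082 -0.22976894]
0.0 -0.0113 0.0118
0.01 -0.0098 0.0107
0.02 -0.0089 0.008
0.03 -0.0108 0.0111
0.041 -0.0089 0.0081
0.051 -0.0131 0.0131
0.061 -0.0146 0.0146
0.071 -0.0146 0.0146
0.081 -0.0149 0.015
0.091 -0.0149 0.015
0.101 -0.0141 0.0147
0.112 -0.011 0.0109
0.122 -0.0094 0.0086
0.132 -0.0105 0.0105
```

View pics/m.png

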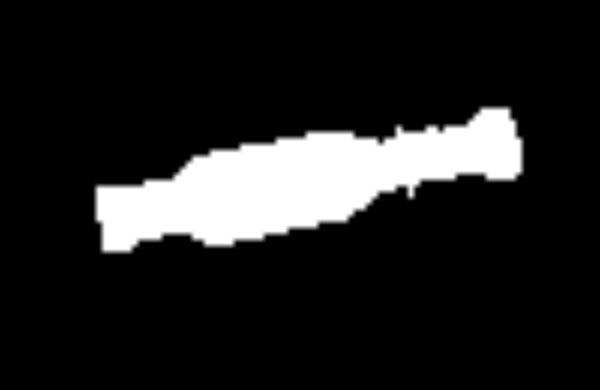

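```bash
python3 - <<'E'
from h import *
Pt=pts('top',load('top0')[1]).reshape(-1,3); Ps=pts('side',load('side0')[1]).reshape(-1,3)
for nm,P in (('top',Pt),('side',Ps)):
    print(nm)
    print('x\\y    ',[f'{y:5.2f}' for y in np.arange(.25,-.75,-.05)])
    for x in np.arange(.95,.2,-.05):
        row=[]
        for y in np.arange(.25,-.75,-.05):
            k=(abs(P[:,0]-x)<.025)&(abs(P[:,1]-y)<.025)
            row.append(f'{P[k,2].max():5.2f}' if k.sum()>3 else '  -  ')
        print(f'{x:.2f}',' '.join(row))
E
```

```text
top
x\y     [' 0.25', ' 0.20', ' 0.15', ' 0.10', ' 0.05', ' 0.00', '-0.05', '-0.10', '-0.15', '-0.20', '-0.25', '-0.30', '-0.35', '-0.40', '-0.45', '-0.50', '-0.55', '-0.60', '-0.65', '-0.70']
0.95   -     -    0.20  0.04  0.01  0.01  0.01  0.01  0.00   -     -     -     -    0.20  0.01  0.01   -     -     -     -  
0.90   -     -    0.27  0.04  0.01  0.01  0.01  0.12  0.25  0.25  0.25  0.24  0.01  0.16  0.19   -     -     -     -     -  
0.85   -     -    0.36  0.04  0.01  0.01  0.01  0.01  0.13  0.24  0.25  0.25  0.25  0.16  0.38   -     -     -     -     -  
0.80   -     -    0.44  0.04  0.01  0.01  0.01  0.09  0.09  0.08  0.11  0.21  0.01  0.16  0.46   -     -     -     -     -  
0.75   -     -    0.52  0.04  0.10  0.16  0.01  0.09  0.09  0.01  0.02  0.02  0.01  0.16  0.50   -     -     -     -     -  
0.70  0.38  0.48  0.52  0.04  0.10  0.13  0.01  0.01  0.01  0.01  0.02  0.02  0.01  0.45  0.50  0.34  0.24   -     -     -  
0.65  0.20  0.20  0.20  0.02  0.01  0.01  0.01  0.01  0.01  0.07  0.07  0.07  0.01  0.48  0.48   -    0.21   -     -     -  
0.60  0.34  0.36  0.20  0.20  0.
[... 2336 characters left out ...]
.00  0.00  0.01  0.06  0.06  0.00  0.00  0.49  0.19  0.29  0.19   -     -  
0.45  0.21  0.19  0.00  0.05  0.05  0.00  0.00  0.00  0.07  0.07  0.07  0.07  0.00  0.00  0.49  0.49  0.49  0.49  0.00  0.00
0.40  0.00  0.00  0.00  0.05  0.05  0.00  0.00  0.00  0.01  0.05  0.01  0.00  0.00  0.00  0.48  0.49  0.49  0.45  0.00  0.00
0.35  0.00  0.00  0.00  0.01  0.01  0.00  0.00  0.00  0.00  0.00  0.00  0.00  0.00  0.00  0.00  0.49  0.49  0.00  0.00  0.00
0.30   -     -     -     -     -     -     -     -     -     -     -     -   -0.80 -0.79 -0.79 -0.79 -0.79  0.49  0.48  0.34
0.25   -     -     -     -     -     -     -     -     -     -     -     -   -0.80 -0.79 -0.79 -0.79  0.35  0.49  0.29 -0.79
```

```bash
python3 - <<'E'
from h import *
P=pts('side',load('side0')[1])
for u,v in [(280,10),(295,10),(295,30),(310,30),(295,42),(297,55),(285,75),(315,75),(297,100),(260,60),(330,60),(340,130),(320,160),(260,100),(430,70),(440,20)]: print(u,v,P[v,u].round(3))
P=pts('top',load('top0')[1])
for u,v in [(395,125),(395,185),(400,150),(470,150),(500,155),(410,100),(410,220),(385,60)]: print(u,v,P[v,u].round(3))
E
```

```text
280 10 [ 0.59  -0.317  0.467]
295 10 [ 0.554 -0.315  0.468]
295 30 [ 0.551 -0.316  0.427]
310 30 [ 0.531 -0.378  0.424]
295 42 [ 0.595 -0.482  0.384]
297 55 [ 0.792 -1.241  0.244]
285 75 [ 0.809 -1.117  0.168]
315 75 [ 0.559 -0.617  0.276]
297 100 [ 0.583 -0.51   0.218]
260 60 [ 0.691 -0.465  0.332]
330 60 [ 0.62  -1.193  0.24 ]
340 130 [ 0.439 -0.492  0.149]
320 160 [ 0.478 -0.444  0.064]
260 100 [ 0.685 -0.461  0.217]
430 70 [ 0.235 -0.556  0.329]
440 20 [ 0.239 -0.599  0.448]
395 125 [ 0.735 -0.434  0.05 ]
395 185 [ 0.534 -0.313  0.422]
400 150 [ 0.573 -0.313  0.452]
470 150 [ 0.565 -0.385  0.484]
500 155 [ 0.563 -0.43   0.468]
410 100 [ 0.747 -0.428  0.168]
410 220 [ 0.53  -0.444  0.08 ]
385 60 [ 0.873 -0.413  0.07 ]
```

```bash
cat >> h.py <<'E'
def log():
    import json
    o=bot.get_obs(); open('log.jsonl','a').write(json.dumps({k:np.array(v).tolist() for k,v in o.items()})+'\n'); return o
def rows(p0,R0,p1,R1,n,dec=4):
    w=R.from_matrix(R0.T@R1).as_rotvec()/n; p=np.array(p0,float);Q=R0.copy();out=[]
    for i in range(n):
        tgt=p0+(np.array(p1)-p0)*(i+1)/n
        s=np.round(Q.T@(tgt-p)/.04,dec); r=np.round(w/(2*np.pi),dec)
        out.append([*map(float,s),*map(float,r)]); p=p+Q@s*.04; Q=Q@R.from_rotvec(r*2*np.pi).as_matrix()
    print('[',',\n'.join(str([x+0.0 for x in r]) for r in out),']',sep='')
    print('end',p.round(4),'maxshift',np.abs(np.array(out)[:,:3]).max(),'rot/row deg',np.degrees(np.linalg.norm(w)))
def state():
    o=log(); p=np.array(o['eef_pos']);Q=quat(o['tool_rot'])
    print('t',round(o['t'],3),'p',p.round(4),'x',Q[:,0].round(3),'y',Q[:,1].round(3),'z',Q[:,2].round(3)); print('q',np.round(o['q'],3),'F',np.round(o['contact_force'],2),'w',round(o['gripper_width'],3)); return p,Q
N=np.array([-.191,.982,0]);N/=np.linalg.norm(N);ZZ=np.array([0,0,1.])
PP=np.cross(N,ZZ)
def toolR(x,y):
    x=np.array(x,float);x/=np.linalg.norm(x);y=np.array(y,float);y/=np.linalg.norm(y);return np.stack([x,y,np.cross(x,y)],1)
def Rg(a): a=np.radians(a); return toolR(-(np.cos(a)*ZZ+np.sin(a)*N),PP)
E
python3 - <<'E'
from h import *
p,Q=state(); Rh=Rg(0); print(Rh)
mid=np.array([.31,-.40,.29])
h=R.from_matrix(Q)*R.from_rotvec(R.from_matrix(Q.T@Rh).as_rotvec()*.5)
rows(p,Q,mid,h.as_matrix(),8)
rows(mid,h.as_matrix(),np.array([.452,-.22,.25]),Rh,8)
E
```

```text
t 0.15 p [ 0.2688 -0.6187  0.2305] x [-0.001  0.001 -1.   ] y [ 0.398 -0.917 -0.001] z [-0.917 -0.398  0.   ]
q [ 1.053  0.478  0.022  1.556 -0.011  1.109 -0.083] F [-1.   -0.01 -0.07] w 0.998
[[-0.          0.98160498  0.19092317]
 [-0.          0.19092317 -0.98160498]
 [-1.         -0.          0.        ]]
[[-0.1851, -0.5758, -0.3905, -0.0135, 0.0, 0.0],
[-0.185, -0.5406, -0.4378, -0.0135, 0.0, 0.0],
[-0.1851, -0.5015, -0.4821, -0.0135, 0.0, 0.0],
[-0.1851, -0.459, -0.5228, -0.0135, 0.0, 0.0],
[-0.185, -0.413, -0.5598, -0.0135, 0.0, 0.0],
[-0.1851, -0.364, -0.5928, -0.0135, 0.0, 0.0],
[-0.185, -0.3126, -0.6216, -0.0135, 0.0, 0.0],
[-0.1851, -0.2587, -0.6457, -0.0135, 0.0, 0.0]]
end [ 0.31 -0.4   0.29] maxshift 0.6457 rot/row deg 4.845222734882815
[[0.125, 0.1308, -0.7044, -0.0135, 0.0, 0.0],
[0.1251, 0.1901, -0.6908, -0.0135, 0.0, 0.0],
[0.125, 0.2479, -0.6722, -0.0135, 0.0, 0.0],
[0.1251, 0.3039, -0.6488, -0.0135, 0.0, 0.0],
[0.125, 0.3578, -0.6207, -0.0135, 0.0, 0.0],
[0.1251, 0.4091, -0.5882, -0.0135, 0.0, 0.0],
[0.125, 0.4575, -0.5514, -0.0135, 0.0, 0.0],
[0.125, 0.5025, -0.5106, -0.0135, 0.0, 0.0]]
end [ 0.452 -0.22   0.25 ] maxshift 0.7044 rot/row deg 4.8452227348828165
```

Call:
{"name": "step_arm", "arguments": {"plan": [[-0.185,-0.576,-0.39,-0.0135,0,0],[-0.185,-0.54,-0.44,-0.0135,0,0],[-0.185,-0.5,-0.48,-0.0135,0,0],[-0.185,-0.46,-0.52,-0.0135,0,0],[-0.185,-0.41,-0.56,-0.0135,0,0],[-0.185,-0.36,-0.59,-0.0135,0,0],[-0.185,-0.31,-0.62,-0.0135,0,0],[-0.185,-0.26,-0.65,-0.0135,0,0]], "fingers": -1, "force": 60}}

```text
t: 1.15
eef_pos: [0.3103, -0.3996, 0.2905]
tool_rot: [-0.367, -0.604, -0.367, 0.604]
contact_force: [0.4, -0.7, -0.3]
gripper_width: 0.997
```

```bash
python3 -c "
from h import *
state()"
```

```text
t 1.15 p [ 0.3103 -0.3996  0.2905] x [-0.  0. -1.] y [ 0.887 -0.461 -0.   ] z [-0.461 -0.887 -0.   ]
q [ 0.951  0.152 -0.183  1.869  0.031  1.124  0.277] F [ 0.35 -0.67 -0.28] w 0.997
```

Call:
{"name": "step_arm", "arguments": {"plan": [[0.125,0.13,-0.7,-0.0135,0,0],[0.125,0.19,-0.69,-0.0135,0,0],[0.125,0.25,-0.67,-0.0135,0,0],[0.125,0.3,-0.65,-0.0135,0,0],[0.125,0.36,-0.62,-0.0135,0,0],[0.125,0.41,-0.59,-0.0135,0,0],[0.125,0.46,-0.55,-0.0135,0,0],[0.125,0.5,-0.51,-0.0135,0,0]]}}

```text
t: 2.15
eef_pos: [0.4531, -0.2192, 0.2502]
tool_rot: [0.548, 0.447, 0.548, -0.447]
contact_force: [0.7, 0.2, -0.0]
gripper_width: 1.003
```

```bash
python3 -c "
from h import *
state(); snap('wrist','w1');state()"
```

```text
t 2.15 p [ 0.4531 -0.2192  0.2502] x [ 0. -0. -1.] y [0.98 0.2  0.  ] z [ 0.2  -0.98  0.  ]
q [ 0.699  0.204 -0.424  1.913  0.097  1.043  0.436] F [ 0.68  0.21 -0.02] w 1.003
t 2.2 p [ 0.4553 -0.2152  0.2498] x [ 0.001  0.002 -1.   ] y [0.978 0.208 0.002] z [ 0.208 -0.978 -0.002]
q [ 0.696  0.206 -0.429  1.913  0.096  1.042  0.436] F [ 1.35  2.61 -0.67] w 1.0
```

View pics/w1.png

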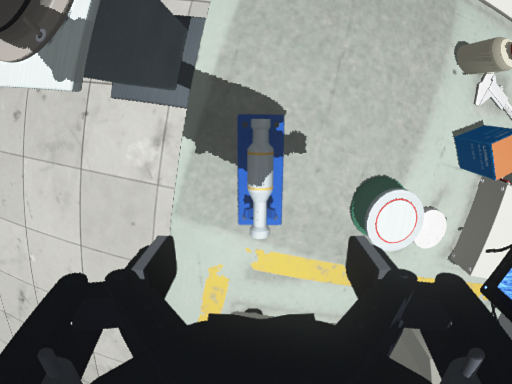

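```bash
cat > fk.py <<'E'
import numpy as np, json, itertools
from scipy.spatial.transform import Rotation as R
from scipy.optimize import least_squares
def fk(q,P,S):
    o,h,L1,L2,L3,e1,e2,ox,oy,tw=P
    s1,s3,s5,s7=S
    A=R.from_euler('z',o+s1*q[0])*R.from_euler('y',q[1])*R.from_euler('z',s3*q[2]);p=np.array([ox,oy,h])+A.apply([e1,0,L1])
    A=A*R.from_euler('y',q[3]);p=p+A.apply([-e1+0,0,0])
    A=A*R.from_euler('z',s5*q[4]);p=p+A.apply([0,0,L2])
    A=A*R.from_euler('y',q[5])*R.from_euler('z',s7*q[6]); p=p+A.apply([e2*np.cos(s7*q[6]),-e2*np.sin(s7*q[6]),0]); p=p+A.apply([0,0,L3])
    A=A*R.from_euler('z',tw)*R.from_matrix(np.array([[0,0,1],[0,1,0],[1,0,0]])@np.diag([1,1,-1])) 
    return p,A
def data():
    D=[json.loads(l) for l in open('log.jsonl')]
    return [(np.array(d['q']),np.array(d['eef_pos']),R.from_quat(np.array(d['tool_rot'])[[1,2,3,0]])) for d in D]
def fit():
    D=data();best=None
    for S in itertools.product([1,-1],repeat=4):
        for o in (0,2,-2):
          for tw in (0,2,-2):
            def res(P):
                r=[]
                for q,p,Q in D:
                    pp,A=fk(q,P,S); r+=list((pp-p)*5)+list((A.inv()*Q).as_rotvec())
                return np.r_[r,(P[5:9])*.02]
            s=least_squares(res,[o,.35,.45,.45,.3,0,0,0,0,tw])
            if best is None or s.cost<best[0]: best=(s.cost,s.x,S)
    return best
if __name__=='__main__':
    b=fit(); print(b); np.savez('fk.npz',P=b[1],S=b[2])
    for q,p,Q in data():
        pp,A=fk(q,b[1],b[2]); print((pp-p).round(4),np.linalg.norm((A.inv()*Q).as_rotvec()).round(4))
E
python3 fk.py
```

```text
(np.float64(0.0005894093256894433), array([-7.84289779e-02,  1.55807693e+00,  5.39681493e-01,  4.82576301e-01,
        1.59223997e+00, -7.45879139e-04,  2.10114799e-02, -3.33058208e-03,
       -2.23977591e-02, -4.79081787e+00]), (-1, -1, -1, -1))
[-0.0024 -0.0012 -0.0012] 0.0001
[ 0.0051  0.0015 -0.0003] 0.0
[-0.0022 -0.0014  0.0008] 0.0
[-0.0006  0.0012  0.0008] 0.0002
```

```bash
python3 - <<'E'
from h import *
p,Q=state(); G=np.array([.4516,-.2200,.055])
Rh=Rg(35); rows(p,Q,G+[0,0,.1]+.0187*Rh[:,0],Rh,6)
E
```

```text
t 2.2 p [ 0.4553 -0.2152  0.2498] x [ 0.001  0.002 -1.   ] y [0.978 0.208 0.002] z [ 0.208 -0.978 -0.002]
q [ 0.696  0.206 -0.429  1.913  0.096  1.042  0.436] F [ 1.35  2.61 -0.67] w 1.0
[[0.4586, -0.0207, 0.0618, 0.0004, -0.0163, -0.0002],
[0.4626, -0.0201, 0.0146, 0.0004, -0.0163, -0.0002],
[0.4617, -0.0195, -0.0327, 0.0004, -0.0163, -0.0002],
[0.4559, -0.0191, -0.0796, 0.0004, -0.0163, -0.0002],
[0.4454, -0.0187, -0.1259, 0.0004, -0.0163, -0.0002],
[0.4303, -0.0186, -0.1706, 0.0004, -0.0163, -0.0002]]
end [ 0.4536 -0.2305  0.1397] maxshift 0.4626 rot/row deg 5.854042913778928
```

Call:
{"name": "step_arm", "arguments": {"plan": [[0.46,-0.02,0.06,0,-0.0163,0],[0.46,-0.02,0.015,0,-0.0163,0],[0.46,-0.02,-0.03,0,-0.0163,0],[0.456,-0.02,-0.08,0,-0.0163,0],[0.445,-0.02,-0.126,0,-0.0163,0],[0.43,-0.02,-0.17,0,-0.0163,0],[0,0,0,0,0,0],[0,0,0,0,0,0]]}}

```text
t: 3.2
eef_pos: [0.4508, -0.2361, 0.1411]
tool_rot: [0.686, 0.292, 0.356, -0.563]
contact_force: [-1.0, -0.7, 0.0]
gripper_width: 1.003
```

```bash
python3 -c "
from h import *
state()"; sed -i 's/(P\[5:9\])\*.02/(P[5:9])*.02,(P[4]-.3)*.001/' fk.py; python3 fk.py
```

```text
t 3.2 p [ 0.4508 -0.2361  0.1411] x [ 0.113 -0.564 -0.818] y [ 0.981  0.196 -0.   ] z [ 0.16  -0.802  0.575]
q [ 0.258  0.311 -0.323  2.258  1.073  0.826 -0.704] F [-0.98 -0.75  0.04] w 1.003
(np.float64(0.0021460217827878195), array([-0.05791314,  0.24794336,  0.52465598,  0.47166205,  0.29501666,
        0.03329904,  0.04737785, -0.01637327, -0.02346883,  1.51463975]), (-1, -1, -1, -1))
[-0.0013 -0.0004 -0.0077] 0.0018
[ 0.0063 -0.0012  0.0022] 0.0018
[-0.0009  0.0006  0.0016] 0.0018
[-0.001   0.0005  0.0016] 0.0018
[-0.001   0.0005  0.0016] 0.0018
[-0.0021 -0.0001  0.0007] 0.0345
```

```bash
cat > fk2.py <<'E'
import numpy as np, json, itertools
from scipy.spatial.transform import Rotation as R
from scipy.optimize import least_squares
from fk import data
E=R.from_euler
T0=R.from_matrix(np.array([[0,0,-1],[0,1,0],[1,0,0.]]))
def fk(q,P,S):
    o,h,L1,L2,L3=P[:5]; tr=P[5:8]; l=P[8:]  # l: xy offsets
    A=E('z',o+S[0]*q[0]); p=A.apply([l[0],l[1],h])
    A=A*E('y',q[1])*E('z',S[1]*q[2]); p=p+A.apply([l[2],l[3],L1])
    A=A*E('y',q[3])*E('z',S[2]*q[4]); p=p+A.apply([l[4],l[5],L2])
    A=A*E('y',q[5]); p=p+A.apply([l[6],l[7],0])
    A=A*E('z',S[3]*q[6]); p=p+A.apply([l[8],l[9],L3])
    return p,A*R.from_rotvec(tr)*T0
def fit():
    D=data();best=[]
    for S in itertools.product([1,-1],repeat=4):
        for o in (0,2,-2):
          for tw in (0,1.57,3.14,-1.57):
            def res(P):
                r=[]
                for q,p,Q in D:
                    pp,A=fk(q,P,S); r+=list((pp-p)*5)+list((A.inv()*Q).as_rotvec()*3)
                return np.r_[r,P[8:]*.03,(P[4]-.3)*.03]
            s=least_squares(res,np.r_[o,.35,.45,.45,.3,0,0,tw,np.zeros(10)],max_nfev=60)
            best.append((s.cost,s.x,S))
    best.sort(key=lambda b:b[0]); return best
if __name__=='__main__':
    B=fit(); 
    seen=[]
    for b in B:
        if b[2] not in seen: seen.append(b[2])
        else: continue
        if len(seen)<4: print(b[0],b[2],b[1].round(3))
    b=B[0]
    np.savez('fk2.npz',P=b[1],S=b[2])
    for q,p,Q in data():
        pp,A=fk(q,b[1],b[2]); print((pp-p).round(4),np.linalg.norm((A.inv()*Q).as_rotvec()).round(4))
E
python3 fk2.py
```

```text
1.1727825915995973e-06 (-1, -1, -1, -1) [ 0.000e+00  2.880e-01  5.420e-01  4.730e-01  3.250e-01  0.000e+00
  0.000e+00  1.571e+00 -1.000e-03 -2.900e-02  0.000e+00 -3.300e-02
  3.000e-03 -0.000e+00 -2.000e-03 -0.000e+00  0.000e+00  1.000e-03]
3.0079930105881973 (-1, 1, -1, -1) [ 0.549 -0.426  0.232 -0.288 -0.178 -0.135  0.034  1.547  0.408 -0.26
  0.18  -0.537 -0.25   0.198  0.372  0.198 -0.371  0.03 ]
5.029995833577677 (-1, -1, 1, 1) [-2.656  0.253 -0.563 -0.244 -0.23   0.135  0.059 -1.693 -0.364  0.187
  0.417  0.508 -0.368 -0.071  0.634 -0.071 -0.359 -0.215]
[-0. -0. -0.] 0.0
[0. 0. 0.] 0.0
[-0. -0. -0.] 0.0
[-0. -0. -0.] 0.0
[-0. -0. -0.] 0.0
[-0.  0.  0.] 0.0
```

```bash
cat > ik.py <<'E'
from h import *
from fk2 import fk,E
z=np.load('fk2.npz');P=z['P'];S=z['S']
lo=np.array([-2.96,-.34,-1.41,.24,-1.37,.17,-2.96]);hi=np.array([2.96,2.1,1.46,2.44,4.51,1.92,2.96])
def links(q):
    l=P[8:];o,h,L1,L2,L3=P[:5]
    A=E('z',o+S[0]*q[0]); p=A.apply([l[0],l[1],h]);out=[p]
    A=A*E('y',q[1])*E('z',S[1]*q[2]); p=p+A.apply([l[2],l[3],L1]);out.append(p)
    A=A*E('y',q[3])*E('z',S[2]*q[4]); p=p+A.apply([l[4],l[5],L2]);out.append(p)
    return np.array(out)
from scipy.optimize import least_squares
def ik(p,Rm,q0,reg=1e-3):
    Rr=R.from_matrix(Rm)
    def f(q):
        pp,A=fk(q,P,S); return np.r_[(pp-p)*10,(A.inv()*Rr).as_rotvec(),(q-q0)*reg]
    s=least_squares(f,np.clip(q0,lo+.02,hi-.02),bounds=(lo+.01,hi-.01),max_nfev=100)
    pp,A=fk(s.x,P,S); return s.x,np.linalg.norm(pp-p),np.linalg.norm((A.inv()*Rr).as_rotvec())
def Rf(yaw,a): # final tool: pointing yaw, pitched down a deg; z tool down-ish
    y=np.radians(yaw);a=np.radians(a);hx=np.array([np.cos(y),np.sin(y),0])
    x=np.cos(a)*hx-np.sin(a)*ZZ; return toolR(x,np.cross(ZZ,-hx)*1.0)
E
python3 - <<'E'
from ik import *
# check orientation continuity: Rg(a) rotated by +90 about PP should equal Rf(101,a)
A=R.from_rotvec(PP*np.pi/2).as_matrix()@Rg(35); print(np.abs(A-Rf(101.0,35)).max())
q0=np.array([.258,.311,-.323,2.258,1.073,.826,-.704])
G=np.array([.634,-.244,.063+.08])
rng=np.random.default_rng(0)
for a in (30,40,50):
  for yaw in (101,80,60,40,20,0,-20,-40):
    Rm=Rf(yaw,a);p=G+.0187*Rm[:,0];sol=[]
    for k in range(14):
        q,e,w=ik(p,Rm,q0 if k==0 else rng.uniform(lo,hi))
        if e<1e-3 and w<.01: sol.append(q)
    if sol:
        q=min(sol,key=lambda q:np.abs(q-q0).sum()); L=links(q); print(a,yaw,len(sol),q.round(2),'elbow',L[1].round(2),'wrist',L[2].round(2))
    else: print(a,yaw,'none')
E
```

```text
0.00011417350713111007
30 101 8 [ 0.88  1.11 -0.66  1.13 -0.26  1.65  0.6 ] elbow [ 0.27 -0.42  0.51] wrist [ 0.68 -0.5   0.3 ]
30 80 8 [ 0.87  0.94 -0.39  1.39 -0.64  1.38  0.68] elbow [ 0.24 -0.38  0.6 ] wrist [ 0.59 -0.5   0.3 ]
30 60 7 [ 1.43  1.34 -1.4   1.6   0.3   0.92 -0.19] elbow [ 0.04 -0.53  0.38] wrist [ 0.5  -0.47  0.3 ]
30 40 13 [ 0.98  0.74 -0.42  1.87 -1.24  0.8   0.83] elbow [ 0.16 -0.34  0.68] wrist [ 0.43 -0.41  0.3 ]
30 20 12 [0.59 0.62 0.01 2.1  4.36 0.85 1.11] elbow [ 0.23 -0.23  0.73] wrist [ 0.39 -0.33  0.3 ]
30 0 5 [0.05 0.63 0.49 2.29 3.81 0.96 1.11] elbow [ 0.3  -0.07  0.73] wrist [ 0.37 -0.24  0.3 ]
30 -20 8 [ 0.29  0.54 -0.07  2.32  2.97  0.78  1.67] elbow [ 0.25 -0.14  0.75] wrist [ 0.38 -0.15  0.3 ]
30 -40 4 [ 0.42  0.6  -0.47  2.25  2.24  0.99  2.07] elbow [ 0.27 -0.18  0.73] wrist [ 0.43 -0.07  0.3 ]
40 101 5 [ 0.96  1.09 -0.85  1.19 -0.02  1.54  0.48] elbow [ 0.24 -0.43  0.52] wrist [ 0.68 -0.47  0.34]
40 80 7 [ 0.93  0.9  -0.56  1.42 -0.41  1.24  0.52] elbow [ 0.21 -0.38  0.61] wrist [ 0.59 -0.47  0.34]
40 60 7 [ 1.28  1.01 -1.05  1.62 -0.07  0.86  
[... 717 characters left out ...]
6 -0.18  1.15  0.34] elbow [ 0.2  -0.38  0.62] wrist [ 0.6  -0.44  0.38]
50 60 7 [ 0.82  0.7  -0.37  1.65 -0.59  0.92  0.4 ] elbow [ 0.2  -0.3   0.69] wrist [ 0.53 -0.41  0.38]
50 40 11 [ 1.42  1.12 -1.4   1.79  0.75  0.71 -0.93] elbow [ 0.04 -0.5   0.5 ] wrist [ 0.48 -0.37  0.38]
50 20 14 [ 1.23  0.73 -0.98  1.95  0.29  0.24 -0.95] elbow [ 0.08 -0.38  0.67] wrist [ 0.45 -0.31  0.38]
50 0 11 [ 1.09  0.62 -0.89  2.07  1.7   0.18 -2.75] elbow [ 0.11 -0.32  0.71] wrist [ 0.44 -0.25  0.38]
50 -20 3 [ 0.45  0.45 -0.25  2.14  2.27  0.21  2.41] elbow [ 0.19 -0.16  0.77] wrist [ 0.45 -0.18  0.38]
50 -40 6 [ 0.45  0.48 -0.41  2.1   1.67  0.54  2.65] elbow [ 0.21 -0.17  0.76] wrist [ 0.48 -0.12  0.38]
```

```bash
python3 - <<'E'
from ik import *
p,Q=state(); G=np.array([.4516,-.2200,.055])
q=np.array(bot.get_obs()['q'])
Rh=Rg(35); T=G+.0187*Rh[:,0]
q1,e,w=ik(T,Rh,q); print('grasp',q1.round(2),e,w, links(q1)[1:].round(2).tolist())
rows(p,Q,T+[0,0,.03],Rh,4); rows(T+[0,0,.03],Rh,T,Rh,3)
# lift then roll
qq=q1.copy()
Gl=G+[0,0,.17]
for z in np.linspace(0,.17,6): qq,e,w=ik(G+[0,0,z]+.0187*Rh[:,0],Rh,qq,.01)
print('lift',qq.round(2),e,w)
Re=Rf(-40,35); w=R.from_matrix(Rh.T@Re).as_rotvec(); print('rotvec tool',np.degrees(w))
for f in np.linspace(0,1,11)[1:]:
    Rm=Rh@R.from_rotvec(w*f).as_matrix(); g=Gl
    qq,e,ww=ik(g+.0187*Rm[:,0],Rm,qq,.01); head=g-Rm[:,2]*.06; print(f.round(1),qq.round(2),round(e,4),round(ww,3),'head',head.round(3), 'foot',(g+Rm[:,2]*.08).round(3),'x',Rm[:,0].round(2))
for f in np.linspace(0,1,9)[1:]:
    g=Gl*(1-f)+f*np.array([.634,-.244,.2]); qq,e,ww=ik(g+.0187*Re[:,0],Re,qq,.01)
print(qq.round(2),e,ww,links(qq).round(2).tolist())
E
```

```text
t 3.2 p [ 0.4508 -0.2361  0.1411] x [ 0.113 -0.564 -0.818] y [ 0.981  0.196 -0.   ] z [ 0.16  -0.802  0.575]
q [ 0.258  0.311 -0.323  2.258  1.073  0.826 -0.704] F [-0.98 -0.75  0.04] w 1.003
grasp [ 0.21  0.53 -0.3   2.29  1.34  0.78 -1.05] 2.674043039563915e-08 1.3165788512792181e-06 [[0.26, -0.12, 0.75], [0.42, -0.05, 0.31]]
[[0.3477, 0.0243, -0.2817, 0.0002, 0.0001, -0.0001],
[0.3478, 0.0242, -0.2816, 0.0002, 0.0001, -0.0001],
[0.3481, 0.0241, -0.2813, 0.0002, 0.0001, -0.0001],
[0.3481, 0.0239, -0.2812, 0.0002, 0.0001, -0.0001]]
end [ 0.4536 -0.2305  0.0697] maxshift 0.3481 rot/row deg 0.07590594470656034
[[0.2048, 0.0, -0.1434, 0.0, 0.0, 0.0],
[0.2048, 0.0, -0.1434, 0.0, 0.0, 0.0],
[0.2048, 0.0, -0.1434, 0.0, 0.0, 0.0]]
end [ 0.4536 -0.2305  0.0397] maxshift 0.2048 rot/row deg 0.0
lift [ 0.3   0.19 -0.37  2.2   0.91  0.91 -0.5 ] 6.296846668980183e-07 3.05470180881573e-05
rotvec tool [145.87711803  37.08422012  25.72207178]
0.1 [ 0.33  0.16 -0.35  2.21  0.86  0.82 -0.67] 0.0 0.0 head [ 0.457 -0.168  0.195] foot [ 0.445 -0.289  0.265] x [ 0.15 -0.5  -0.85]
0.2 [ 0.35  0.12 -0.33  
[... 646 characters left out ...]
0.7 [ 1.09  0.09 -0.96  2.43  1.64  0.38 -2.83] 0.0001 0.003 head [ 0.502 -0.208  0.255] foot [ 0.385 -0.237  0.185] x [ 0.55 -0.39 -0.74]
0.8 [ 1.48  0.21 -1.4   2.41  1.59  0.51 -2.95] 0.0015 0.093 head [ 0.497 -0.22   0.264] foot [ 0.391 -0.22   0.173] x [ 0.59 -0.43 -0.69]
0.9 [ 0.58  0.03 -0.42  2.4   1.27  0.31 -2.95] 0.0043 0.223 head [ 0.489 -0.232  0.27 ] foot [ 0.402 -0.205  0.164] x [ 0.62 -0.47 -0.63]
1.0 [ 0.32  0.   -0.11  2.4   1.06  0.24 -2.95] 0.006 0.333 head [ 0.478 -0.242  0.274] foot [ 0.416 -0.191  0.159] x [ 0.63 -0.53 -0.57]
[-0.64  0.54  0.89  2.1   0.73  0.18 -2.95] 0.003631231515678672 0.2488935435060728 [[0.02, -0.02, 0.29], [0.24, 0.11, 0.77], [0.5, -0.08, 0.43]]
```

```bash
cat >> ik.py <<'E'
def Rp(f,azf=-40,pf=35):
    return Rf(-79+(azf+79)*f,55+(pf-55)*f)@R.from_euler('x',180*(1-f),degrees=True).as_matrix()
E
python3 - <<'E'
from ik import *
print(np.abs(Rp(0)-Rg(35)).max())
G=np.array([.4516,-.2200,.055])
for azf in (-20,-40,-60):
  q=np.array([.3,.19,-.37,2.2,.91,.91,-.5]); print(azf)
  for f in np.linspace(0,1,21)[1:]:
    Rm=Rp(f,azf); g=G*(1-f)+np.array([.56,-.22,0])*f; g[2]=.24
    qq,e,ww=ik(g+.0187*Rm[:,0],Rm,q,.01); dq=np.abs(qq-q).max();q=qq
    if round(f*20)%3==2:print(f.round(2),qq.round(2),round(e,4),round(ww,3),'dq',dq.round(2),'head',(g-Rm[:,2]*.06).round(2), 'foot',(g+Rm[:,2]*.08).round(2))
  for g in ([.634,-.244,.24],[.634,-.244,.14]):
    qq,e,ww=ik(np.array(g)+.0187*Rm[:,0],Rm,qq,.01); print(qq.round(2),round(e,4),round(ww,3),links(qq)[1:].round(2).tolist())
E
```

```text
0.00011417350713088803
-20
0.1 [ 0.31  0.16 -0.39  2.21  0.96  0.89 -0.13] 0.0 0.0 dq 0.16 head [ 0.43 -0.18  0.21] foot [ 0.5  -0.27  0.29]
0.25 [ 0.33  0.16 -0.41  2.25  1.1   0.81  0.34] 0.0 0.0 dq 0.16 head [ 0.43 -0.21  0.21] foot [ 0.55 -0.23  0.28]
0.4 [ 0.35  0.15 -0.42  2.29  1.28  0.72  0.79] 0.0 0.0 dq 0.15 head [ 0.44 -0.24  0.23] foot [ 0.57 -0.19  0.26]
0.55 [ 0.37  0.15 -0.4   2.33  1.5   0.62  1.19] 0.0 0.0 dq 0.13 head [ 0.47 -0.27  0.25] foot [ 0.56 -0.16  0.23]
0.7 [ 0.39  0.15 -0.37  2.37  1.81  0.52  1.52] 0.0 0.0 dq 0.12 head [ 0.52 -0.27  0.27] foot [ 0.54 -0.15  0.2 ]
0.85 [ 0.44  0.17 -0.35  2.39  2.24  0.45  1.74] 0.0 0.0 dq 0.16 head [ 0.56 -0.26  0.28] foot [ 0.52 -0.17  0.18]
1.0 [ 0.54  0.2  -0.35  2.4   2.74  0.44  1.9 ] 0.0 0.0 dq 0.17 head [ 0.59 -0.23  0.29] foot [ 0.52 -0.2   0.17]
[ 0.49  0.31 -0.3   2.24  2.7   0.39  1.98] 0.0 0.0 [[0.12, -0.14, 0.8], [0.4, -0.16, 0.42]]
[ 0.52  0.53 -0.34  2.27  2.81  0.64  1.91] 0.0 0.0 [[0.21, -0.19, 0.75], [0.4, -0.16, 0.32]]
-40
0.1 [ 0.31  0.17 -0.39  2.19  0.95  0.91 -0.16] 0.0 0.0 dq 0.15 head [ 0.43 -0.18
[... 1202 characters left out ...]
.14 head [ 0.44 -0.23  0.23] foot [ 0.57 -0.21  0.26]
0.55 [ 0.29  0.26 -0.46  2.19  1.22  0.97  1.08] 0.0 0.0 dq 0.14 head [ 0.46 -0.25  0.25] foot [ 0.58 -0.18  0.23]
0.7 [ 0.28  0.28 -0.47  2.2   1.32  0.98  1.5 ] 0.0 0.0 dq 0.14 head [ 0.49 -0.26  0.27] foot [ 0.57 -0.17  0.2 ]
0.85 [ 0.27  0.31 -0.46  2.21  1.42  1.    1.92] 0.0 0.0 dq 0.14 head [ 0.53 -0.26  0.28] foot [ 0.56 -0.16  0.18]
1.0 [ 0.25  0.33 -0.45  2.21  1.52  1.01  2.34] 0.0 0.0 dq 0.14 head [ 0.58 -0.25  0.29] foot [ 0.54 -0.18  0.17]
[ 0.26  0.43 -0.41  2.05  1.54  0.99  2.43] 0.0 0.0 [[0.21, -0.12, 0.77], [0.51, -0.03, 0.42]]
[ 0.24  0.61 -0.39  2.09  1.72  1.03  2.2 ] 0.0 0.0 [[0.3, -0.14, 0.72], [0.51, -0.03, 0.32]]
```

Call:
{"name": "step_arm", "arguments": {"plan": [[0.348,0.024,-0.282,0,0,0],[0.348,0.024,-0.282,0,0,0],[0.348,0.024,-0.282,0,0,0],[0.348,0.024,-0.282,0,0,0],[0,0,0,0,0,0],[0,0,0,0,0,0]]}}

```text
t: 3.95
eef_pos: [0.4535, -0.2315, 0.0703]
tool_rot: [0.686, 0.293, 0.355, -0.564]
contact_force: [-0.4, -0.6, -0.2]
gripper_width: 0.997
```

```bash
python3 - <<'E'
from ik import *
snap('wrist','w2');snap('top','t2')
p,Q=state(); G=np.array([.4516,-.2200,.055]);Rh=Rg(35)
rows(p,Q,G+.0187*Rh[:,0],Rh,3)
t=load('t2')[0]; c=cv2.resize(t[220:300,230:350],None,fx=6,fy=6)
cv2.imwrite('pics/t2c.png',c[:,:,::-1])
E
```

```text
t 4.05 p [ 0.4535 -0.2312  0.0702] x [ 0.113 -0.566 -0.817] y [0.981 0.194 0.002] z [ 0.158 -0.801  0.577]
q [ 0.211  0.464 -0.292  2.288  1.262  0.782 -0.955] F [0.54 0.3  0.08] w 0.999
[[0.2044, 0.002, -0.1512, 0.0001, 0.0002, -0.0002],
[0.2046, 0.0023, -0.151, 0.0001, 0.0002, -0.0002],
[0.2048, 0.0023, -0.1507, 0.0001, 0.0002, -0.0002]]
end [ 0.4536 -0.2305  0.0397] maxshift 0.2048 rot/row deg 0.10466352178829155
```

View pics/w2.png

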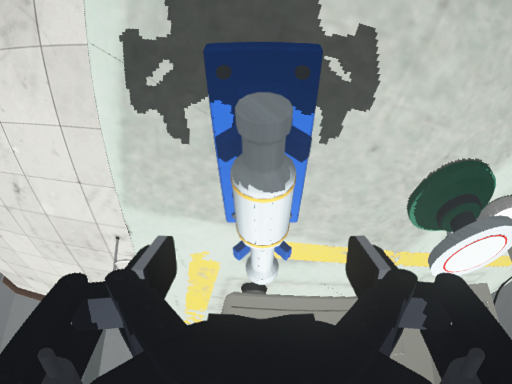

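View pics/t2c.png

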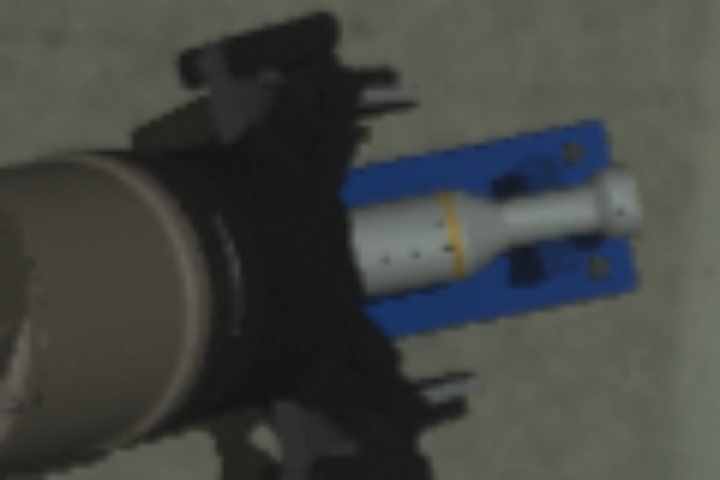

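Call:
{"name": "step_arm", "arguments": {"plan": [[0.204,0.002,-0.151,0,0,0],[0.204,0.002,-0.151,0,0,0],[0.205,0.002,-0.151,0,0,0],[0,0,0,0,0,0],[0,0,0,0,0,0]]}}

```text
t: 4.68
eef_pos: [0.4529, -0.23, 0.0384]
tool_rot: [0.686, 0.292, 0.356, -0.563]
contact_force: [0.5, 1.1, 0.6]
gripper_width: 1.0
```

Call:
{"name": "step_arm", "arguments": {"plan": [[0,0,0,0,0,0],[0,0,0,0,0,0],[0,0,0,0,0,0],[0,0,0,0,0,0],[0,0,0,0,0,0],[0,0,0,0,0,0]], "fingers": 1, "force": 60}}

```text
t: 5.42
eef_pos: [0.4542, -0.2297, 0.039]
tool_rot: [0.687, 0.292, 0.355, -0.563]
contact_force: [2.8, 2.1, 5.4]
gripper_width: 0.331
```

```bash
python3 - <<'E'
from ik import *
state(); snap('wrist','w3'); snap('top','t3')
E
```

```text
t 5.425 p [ 0.4542 -0.2297  0.039 ] x [ 0.114 -0.565 -0.817] y [0.981 0.196 0.002] z [ 0.159 -0.801  0.577]
q [ 0.194  0.535 -0.278  2.294  1.35   0.769 -1.063] F [2.79 2.06 5.45] w 0.331
```

View pics/w3.png

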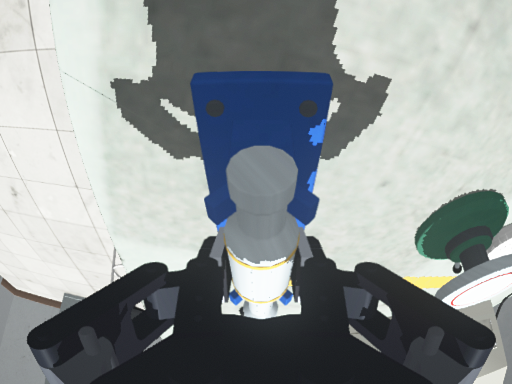

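Call:
{"name": "step_arm", "arguments": {"plan": [[-0.2,0,0.14,0,0,0],[-0.49,0,0.346,0,0,0],[-0.49,0,0.346,0,0,0],[-0.49,0,0.346,0,0,0],[-0.49,0,0.346,0,0,0],[-0.49,0,0.346,0,0,0],[-0.49,0,0.346,0,0,0],[-0.49,0,0.346,0,0,0]]}}

```text
t: 6.52
eef_pos: [0.4506, -0.2304, 0.2161]
tool_rot: [0.685, 0.292, 0.357, -0.564]
contact_force: [0.0, -0.7, -3.0]
gripper_width: 0.334
```

```bash
python3 - <<'E'
from ik import *
p,Q=state()
q=np.array(bot.get_obs()['q'])
G0=p-.0187*Q[:,0]; G1=np.array([.57,-.22,.25])
def path(f): 
    Rm=Q@(Rp(0,-60).T@Rp(f,-60)) if f<1 else Rp(1,-60)
    g=G0*(1-f)+G1*f; return g+.0187*Rm[:,0],Rm
n=24; Pp,PQ=p,Q
np.set_printoptions(suppress=True)
for i in range(n):
    pt,Rm=path((i+1)/n)
    s=PQ.T@(pt-Pp)/.04; r=R.from_matrix(PQ.T@Rm).as_rotvec()/2/np.pi
    s=s.round(2);r=r.round(4)
    Pp=Pp+PQ@s*.04; PQ=PQ@R.from_rotvec(r*2*np.pi).as_matrix()
    q2,e,w=ik(Pp,PQ,q,.01); 
    print([*s,*r],'' if i%8<7 else ('\n',q2.round(2),np.abs(q2-q).max().round(3),e.round(4),w.round(3)));q=q2
print(Pp,PQ.round(3))
E
```

```text
t 6.525 p [ 0.4506 -0.2304  0.2161] x [ 0.108 -0.565 -0.818] y [ 0.981  0.193 -0.003] z [ 0.16  -0.802  0.575]
q [ 0.28   0.176 -0.349  2.196  0.892  0.919 -0.479] F [ 0.02 -0.72 -2.96] w 0.334
[np.float64(-0.0), np.float64(0.13), np.float64(0.04), np.float64(-0.0226), np.float64(-0.0024), np.float64(0.0011)] 
[np.float64(-0.0), np.float64(0.12), np.float64(0.05), np.float64(-0.0226), np.float64(-0.0025), np.float64(0.0008)] 
[np.float64(-0.0), np.float64(0.11), np.float64(0.08), np.float64(-0.0226), np.float64(-0.0027), np.float64(0.0006)] 
[np.float64(0.0), np.float64(0.1), np.float64(0.08), np.float64(-0.0226), np.float64(-0.0026), np.float64(0.0002)] 
[np.float64(0.0), np.float64(0.09), np.float64(0.11), np.float64(-0.0225), np.float64(-0.0027), np.float64(-0.0002)] 
[np.float64(0.01), np.float64(0.07), np.float64(0.11), np.float64(-0.0226), np.float64(-0.0027), np.float64(-0.0005)] 
[np.float64(0.01), np.float64(0.06), np.float64(0.12), np.float64(-0.0225), np.float64(-0.0026), np.float64(-0.0008)] 
[np.float64(0.01), np.float64(0.04), np.float64(0.13), np.float64(-0.0225), np.f
[... 1708 characters left out ...]
loat64(0.04), np.float64(-0.13), np.float64(0.01), np.float64(-0.0222), np.float64(0.0013), np.float64(-0.0026)] 
[np.float64(0.03), np.float64(-0.14), np.float64(-0.01), np.float64(-0.0222), np.float64(0.0017), np.float64(-0.0024)] 
[np.float64(0.04), np.float64(-0.12), np.float64(-0.02), np.float64(-0.0221), np.float64(0.0019), np.float64(-0.0022)] 
[np.float64(0.04), np.float64(-0.13), np.float64(-0.05), np.float64(-0.0214), np.float64(0.0021), np.float64(-0.002)] ('\n', array([ 0.24,  0.33, -0.43,  2.19,  1.5 ,  1.  ,  2.38]), np.float64(0.116), np.float64(0.0), np.float64(0.0))
[ 0.5779277  -0.2333847   0.23928772] [[ 0.41  -0.866 -0.287]
 [-0.709 -0.5    0.497]
 [-0.573 -0.    -0.819]]
```

Call:
{"name": "step_arm", "arguments": {"plan": [[0,0.13,0.04,-0.0226,-0.0024,0.0011],[0,0.12,0.05,-0.0226,-0.0025,0.0008],[0,0.11,0.08,-0.0226,-0.0027,0.0006],[0,0.1,0.08,-0.0226,-0.0026,0.0002],[0,0.09,0.11,-0.0225,-0.0027,-0.0002],[0.01,0.07,0.11,-0.0226,-0.0027,-0.0005],[0.01,0.06,0.12,-0.0225,-0.0026,-0.0008],[0.01,0.04,0.13,-0.0225,-0.0025,-0.0011]]}}

```text
t: 7.52
eef_pos: [0.493, -0.2319, 0.2227]
tool_rot: [0.757, -0.162, 0.557, -0.302]
contact_force: [0.4, -0.7, -2.3]
gripper_width: 0.334
```

Call:
{"name": "step_arm", "arguments": {"plan": [[0.01,0.02,0.13,-0.0224,-0.0023,-0.0014],[0.01,0,0.13,-0.0225,-0.0022,-0.0017],[0.01,-0.02,0.14,-0.0224,-0.0019,-0.002],[0.02,-0.03,0.13,-0.0224,-0.0017,-0.0022],[0.02,-0.05,0.12,-0.0224,-0.0014,-0.0024],[0.02,-0.07,0.11,-0.0223,-0.0011,-0.0026],[0.02,-0.09,0.11,-0.0223,-0.0008,-0.0027],[0.02,-0.09,0.09,-0.0223,-0.0005,-0.0028]]}}

```text
t: 8.52
eef_pos: [0.5353, -0.2329, 0.2306]
tool_rot: [0.557, -0.583, 0.592, 0.004]
contact_force: [-0.0, 0.2, -3.3]
gripper_width: 0.333
```

```bash
python3 - <<'E'
from ik import *
state()
E
```

```text
t 8.525 p [ 0.5353 -0.2329  0.2306] x [ 0.3   -0.685 -0.664] y [-0.695  0.32  -0.644] z [ 0.654  0.654 -0.38 ]
q [ 0.272  0.28  -0.448  2.181  1.29   0.982  1.434] F [-0.05  0.22 -3.29] w 0.333
```

Call:
{"name": "step_arm", "arguments": {"plan": [[0.03,-0.11,0.07,-0.0223,0,-0.0029],[0.02,-0.12,0.06,-0.0223,0.0002,-0.0028],[0.03,-0.12,0.05,-0.0222,0.0007,-0.0028],[0.03,-0.13,0.02,-0.0222,0.0009,-0.0027],[0.04,-0.13,0.01,-0.0222,0.0013,-0.0026],[0.03,-0.14,-0.01,-0.0222,0.0017,-0.0024],[0.04,-0.12,-0.02,-0.0221,0.0019,-0.0022],[0.04,-0.13,-0.05,-0.0214,0.0021,-0.002]]}}

```text
t: 9.52
eef_pos: [0.5781, -0.2336, 0.2385]
tool_rot: [-0.148, 0.826, -0.476, -0.261]
contact_force: [-0.8, -0.5, -3.2]
gripper_width: 0.336
```

```bash
python3 - <<'E'
from ik import *
state(); snap('side','s4');snap('top','t4');snap('wrist','w4');state()
s=load('s4')[0]; c=cv2.resize(s[100:230,190:350],None,fx=4,fy=4,interpolation=cv2.INTER_CUBIC);cv2.imwrite('pics/s4c.png',c[:,:,::-1])
E
```

```text
t 9.525 p [ 0.5781 -0.2336  0.2385] x [ 0.41  -0.71  -0.573] y [-0.865 -0.502  0.004] z [-0.291  0.494 -0.82 ]
q [ 0.246  0.329 -0.442  2.183  1.498  1.006  2.389] F [-0.81 -0.54 -3.16] w 0.336
t 9.675 p [ 0.5785 -0.2334  0.2388] x [ 0.41  -0.71  -0.573] y [-0.867 -0.499 -0.002] z [-0.285  0.497 -0.82 ]
q [ 0.246  0.329 -0.442  2.182  1.498  1.006  2.383] F [-0.19  0.03 -3.28] w 0.333
```

View pics/s4c.png

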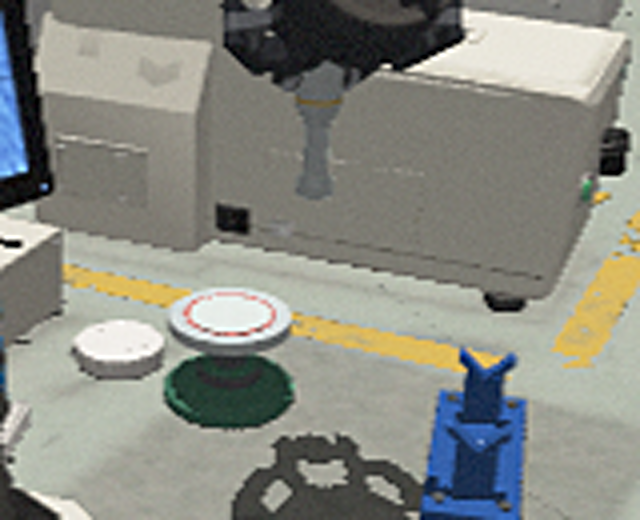

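View pics/w4.png

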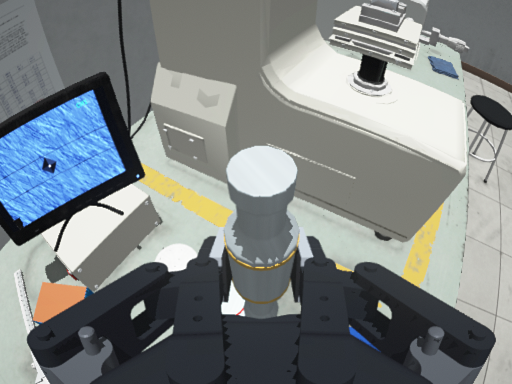

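View pics/t4.png

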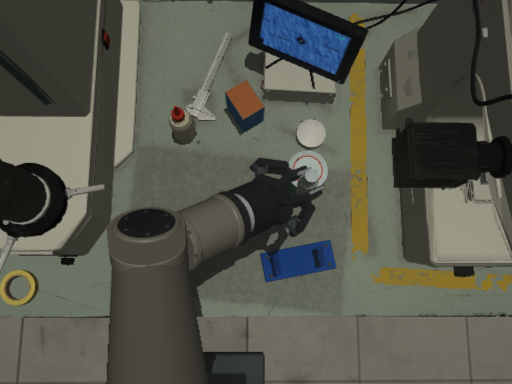

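```bash
cat >> h.py <<'E'
def proj(name,X):
    m=bot.camera_model(name);K=np.array(m['mtx']);c=(np.array(X)-np.array(m['origin']))@quat(m['rotation'])
    return np.stack([K[0,0]*c[...,0]/-c[...,2]+K[0,2],K[1,1]*-c[...,1]/-c[...,2]+K[1,2]],-1)
SP=np.array([-np.sin(np.radians(35)),0,-np.cos(np.radians(35))])
E
python3 - <<'E'
from h import *
p,d,pos,rot=load('s4');Q=quat(rot);G=pos-.0187*Q[:,0];s=Q@SP;print(G,s)
for k in (-.08,-.066,-.051,-.036): print(k,proj('side',G+s*k).round(1))
c=cv2.resize(p[110:155,245:295],None,fx=12,fy=12,interpolation=cv2.INTER_NEAREST)
cv2.imwrite('pics/s4d.png',c[:,:,::-1])
E
```

```text
[ 0.57043413 -0.2203638   0.24925929] [0.00334215 0.00291904 0.99999015]
-0.08 [268.  147.8]
-0.066 [268.3 142.5]
-0.051 [268.5 136.6]
-0.036 [268.8 130.7]
```

View pics/s4d.png

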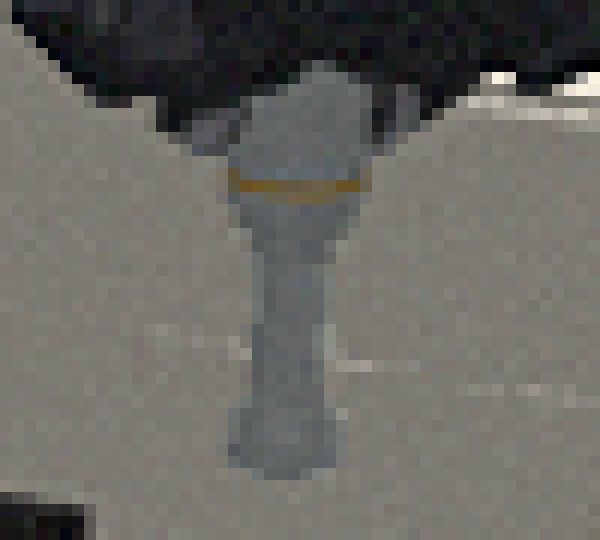

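```bash
cat >> h.py <<'E'
def projw(X): # tool coords -> px
    m=bot.camera_model('wrist');K=np.array(m['mtx']);T=np.linalg.inv(np.array(m['T_tool_cam']))
    c=np.asarray(X)@T[:3,:3].T+T[:3,3]; x,y,z=c[...,0],-c[...,1],-c[...,2]
    th=np.arctan2(np.hypot(x,y),z);r=np.hypot(x,y)+1e-12
    return np.stack([K[0,0]*th*x/r+K[0,2],K[1,1]*th*y/r+K[1,2]],-1)
E
python3 - <<'E'
from h import *
img=load('w4')[0].copy(); img3=load('w3')[0].copy()
def circ(k,rad,tilt,sh=0):
    a=np.radians(35+tilt);s=np.array([-np.sin(a),0,-np.cos(a)]);u=np.cross(s,[0,1,0])
    th=np.linspace(0,2*np.pi,60)[:,None]; return projw(np.array([-.0187,0,0])+s*(k+sh)+rad*(np.cos(th)*u+np.sin(th)*[0,1,0]))
for t,c in ((0,(255,0,0)),(3,(0,255,0)),(-3,(0,0,255))):
    for (k,r) in ((.06,.011),(.024,.015)):
        for im in (img,img3): cv2.polylines(im,[circ(k,r,t).round().astype(int)],True,c,1)
o=np.hstack([img3[140:300,190:340],img[140:300,190:340]]); cv2.imwrite('pics/ov.png',cv2.resize(o,None,fx=2.6,fy=2.6,interpolation=cv2.INTER_NEAREST)[:,:,::-1])
E
```

```text
(no output)
```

View pics/ov.png

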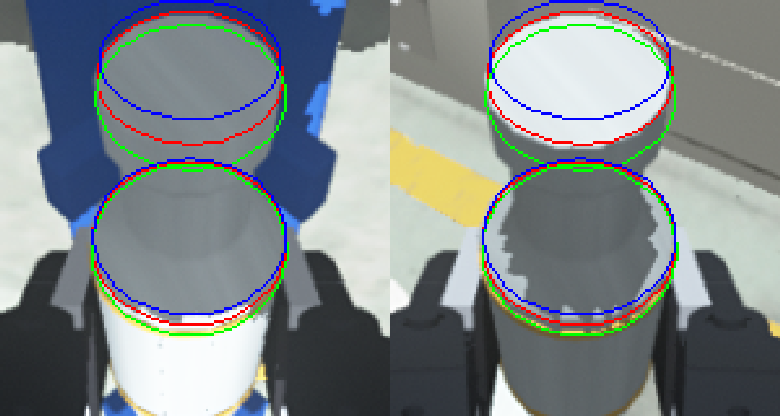

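```bash
python3 - <<'E'
from ik import *
p,Q=state(); Rm=Rf(-60,35)
a=np.array([.634,-.244,.235])+.0187*Rm[:,0]; rows(p,Q,a,Rm,5,3)
b=np.array([.634,-.244,.165])+.0187*Rm[:,0]; rows(a,Rm,b,Rm,5,3)
q=np.array(bot.get_obs()['q']); print(ik(a,Rm,q,.01),ik(b,Rm,q,.01))
E
```

```text
t 9.675 p [ 0.5785 -0.2334  0.2388] x [ 0.41  -0.71  -0.573] y [-0.867 -0.499 -0.002] z [-0.285  0.497 -0.82 ]
q [ 0.246  0.329 -0.442  2.182  1.498  1.006  2.383] F [-0.19  0.03 -3.28] w 0.333
[[0.256, -0.214, -0.089, 0.0, 0.0, 0.0],
[0.255, -0.214, -0.09, 0.0, 0.0, 0.0],
[0.256, -0.214, -0.089, 0.0, 0.0, 0.0],
[0.255, -0.213, -0.09, 0.0, 0.0, 0.0],
[0.256, -0.214, -0.089, 0.0, 0.0, 0.0]]
end [ 0.6416 -0.2573  0.2243] maxshift 0.256 rot/row deg 0.025943027171973505
[[0.201, 0.0, 0.287, 0.0, 0.0, 0.0],
[0.201, 0.0, 0.286, 0.0, 0.0, 0.0],
[0.2, 0.0, 0.287, 0.0, 0.0, 0.0],
[0.201, 0.0, 0.287, 0.0, 0.0, 0.0],
[0.201, 0.0, 0.287, 0.0, 0.0, 0.0]]
end [ 0.6417 -0.2573  0.1543] maxshift 0.287 rot/row deg 0.0
(array([ 0.25878706,  0.43722969, -0.40591206,  2.0552222 ,  1.54387417,
        0.99092775,  2.42150311]), np.float64(4.893590202737413e-07), np.float64(8.850479488881576e-06)) (array([ 0.24149709,  0.56025052, -0.3902026 ,  2.08377558,  1.6715833 ,
        1.01505674,  2.25027002]), np.float64(1.0719281696550195e-06), np.float64(4.779451669924392e-05))
```

Call:
{"name": "step_arm", "arguments": {"plan": [[0.255,-0.214,-0.09,0,0,0],[0.256,-0.214,-0.09,0,0,0],[0.256,-0.214,-0.09,0,0,0],[0.256,-0.214,-0.09,0,0,0],[0.256,-0.214,-0.09,0,0,0],[0,0,0,0,0,0]]}}

```text
t: 10.42
eef_pos: [0.6442, -0.2571, 0.2252]
tool_rot: [-0.151, 0.827, -0.476, -0.259]
contact_force: [-0.8, 0.5, -3.6]
gripper_width: 0.329
```

Call:
{"name": "step_arm", "arguments": {"plan": [[0.2,0,0.287,0,0,0],[0.2,0,0.287,0,0,0],[0.2,0,0.287,0,0,0],[0.2,0,0.287,0,0,0],[0.2,0,0.287,0,0,0],[0,0,0,0,0,0],[0,0,0,0,0,0]]}}

```text
t: 11.3
eef_pos: [0.644, -0.2565, 0.1559]
tool_rot: [-0.151, 0.827, -0.476, -0.259]
contact_force: [0.3, -0.7, -3.3]
gripper_width: 0.331
```

```bash
python3 - <<'E'
from ik import *
p,Q=state(); print('foot',p-.0187*Q[:,0]-.08*(Q@SP),Q@SP)
s=snap('side','s5')[0];t=snap('top','t5')[0]
c=cv2.resize(s[130:200,215:285],None,fx=8,fy=8,interpolation=cv2.INTER_NEAREST);cv2.imwrite('pics/s5c.png',c[:,:,::-1])
c=cv2.resize(t[140:210,270:340],None,fx=8,fy=8,interpolation=cv2.INTER_NEAREST);cv2.imwrite('pics/t5c.png',c[:,:,::-1])
E
```

```text
t 11.3 p [ 0.644  -0.2565  0.1559] x [ 0.413 -0.709 -0.571] y [-0.865 -0.502 -0.003] z [-0.284  0.495 -0.821]
q [ 0.239  0.56  -0.387  2.078  1.672  1.014  2.253] F [ 0.32 -0.65 -3.33] w 0.331
foot [ 0.63657951 -0.24338356  0.08658764] [-0.00411634  0.00136537  0.9999906 ]
```

View pics/s5c.png

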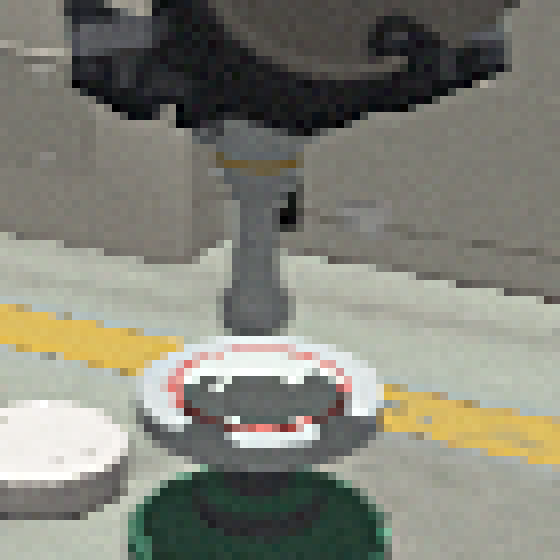

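View pics/t5c.png

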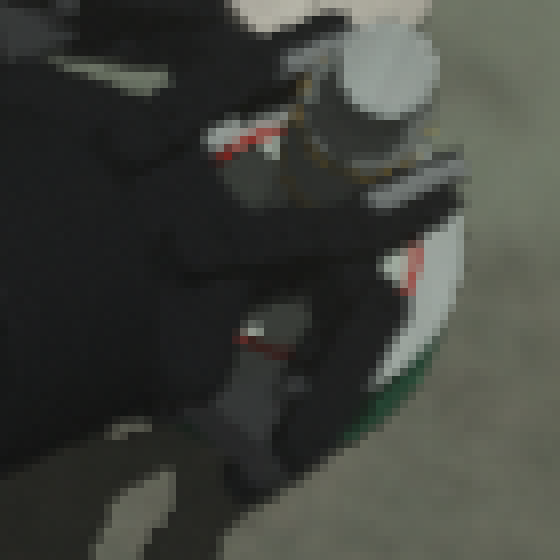

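```bash
python3 - <<'E'
from h import *
print(ray('top',[318.7],[148.7],.2266), proj('top',[.6366,-.2434,.2266]), proj('side',[.6366,-.2434,.0866]),proj('side',[.634,-.244,.063]))
E
```

```text
[[ 0.63479223 -0.24431344  0.2266    ]] [318.14536522 147.67581022] [246.27504707 169.70128984] [247.12241434 177.64188436]
```

Call:
{"name": "step_arm", "arguments": {"plan": [[0.057,0,0.082,0,0,0],[0.057,0,0.082,0,0,0],[0.043,0,0.0615,0,0,0],[0.043,0,0.0615,0,0,0],[0,0,0,0,0,0],[0,0,0,0,0,0]]}}

```text
t: 12.15
eef_pos: [0.6438, -0.2565, 0.1417]
tool_rot: [-0.151, 0.827, -0.476, -0.259]
contact_force: [-0.9, -0.3, -2.0]
gripper_width: 0.336
```

Call:
{"name": "step_arm", "arguments": {"plan": [[0.0143,0,0.0205,0,0,0],[0.0143,0,0.0205,0,0,0],[0.0143,0,0.0205,0,0,0],[0,0,0,0,0,0]]}}

```text
t: 12.65
eef_pos: [0.6437, -0.2565, 0.1386]
tool_rot: [-0.151, 0.827, -0.476, -0.259]
contact_force: [0.6, -0.4, -2.2]
gripper_width: 0.33
```

Call:
{"name": "step_arm", "arguments": {"plan": [[0.0143,0,0.0205,0,0,0],[0.0143,0,0.0205,0,0,0],[0.0143,0,0.0205,0,0,0],[0,0,0,0,0,0]]}}

```text
t: 13.15
eef_pos: [0.6437, -0.2565, 0.1356]
tool_rot: [-0.151, 0.827, -0.476, -0.259]
contact_force: [0.4, -0.5, -3.6]
gripper_width: 0.33
```

Call:
{"name": "step_arm", "arguments": {"plan": [[0.0143,0,0.0205,0,0,0],[0,0,0,0,0,0]]}}

```text
t: 13.4
eef_pos: [0.6438, -0.2565, 0.1346]
tool_rot: [-0.151, 0.827, -0.476, -0.259]
contact_force: [0.2, -0.2, -3.1]
gripper_width: 0.333
```

Call:
{"name": "step_arm", "arguments": {"plan": [[0.0143,0,0.0205,0,0,0],[0,0,0,0,0,0]]}}

```text
t: 13.65
eef_pos: [0.6437, -0.2565, 0.1336]
tool_rot: [-0.151, 0.827, -0.476, -0.259]
contact_force: [-0.1, 0.4, -2.7]
gripper_width: 0.333
```

Call:
{"name": "step_arm", "arguments": {"plan": [[0.0107,0,0.0154,0,0,0],[0,0,0,0,0,0]]}}

```text
t: 13.9
eef_pos: [0.6437, -0.2565, 0.1329]
tool_rot: [-0.151, 0.827, -0.476, -0.259]
contact_force: [0.5, 0.4, -3.4]
gripper_width: 0.333
```

Call:
{"name": "step_arm", "arguments": {"plan": [[0.0107,0,0.0154,0,0,0],[0,0,0,0,0,0]]}}

```text
t: 14.15
eef_pos: [0.6437, -0.2565, 0.1321]
tool_rot: [-0.151, 0.827, -0.476, -0.259]
contact_force: [0.1, -0.1, -3.4]
gripper_width: 0.335
```

Call:
{"name": "step_arm", "arguments": {"plan": [[0.0107,0,0.0154,0,0,0],[0,0,0,0,0,0]]}}

```text
t: 14.4
eef_pos: [0.6438, -0.2565, 0.1314]
tool_rot: [-0.151, 0.827, -0.476, -0.259]
contact_force: [0.5, 0.5, -3.2]
gripper_width: 0.333
```

Foot is at about 0.062; still no contact, so I keep feeling downward.

Call:
{"name": "step_arm", "arguments": {"plan": [[0.0107,0,0.0154,0,0,0],[0,0,0,0,0,0]]}}

```text
t: 14.65
eef_pos: [0.644, -0.2567, 0.1313]
tool_rot: [-0.15, 0.827, -0.476, -0.258]
contact_force: [-0.9, 0.3, 2.1]
gripper_width: 0.333
```

Call:
{"name": "step_arm", "arguments": {"plan": [[0.0107,0,0.0154,0,0,0],[0,0,0,0,0,0]]}}

```text
t: 14.9
eef_pos: [0.6442, -0.257, 0.1313]
tool_rot: [-0.15, 0.827, -0.476, -0.257]
contact_force: [-2.9, 1.0, 5.2]
gripper_width: 0.333
```

```bash
python3 - <<'E'
from ik import *
state()
s=snap('side','s6')[0]
c=cv2.resize(s[130:200,215:285],None,fx=8,fy=8,interpolation=cv2.INTER_NEAREST);cv2.imwrite('pics/s6c.png',c[:,:,::-1])
E
```

```text
t 14.9 p [ 0.6442 -0.257   0.1313] x [ 0.414 -0.711 -0.569] y [-0.865 -0.501 -0.003] z [-0.283  0.494 -0.822]
q [ 0.233  0.607 -0.38   2.083  1.717  1.027  2.194] F [-2.86  1.03  5.18] w 0.333
```

View pics/s6c.png

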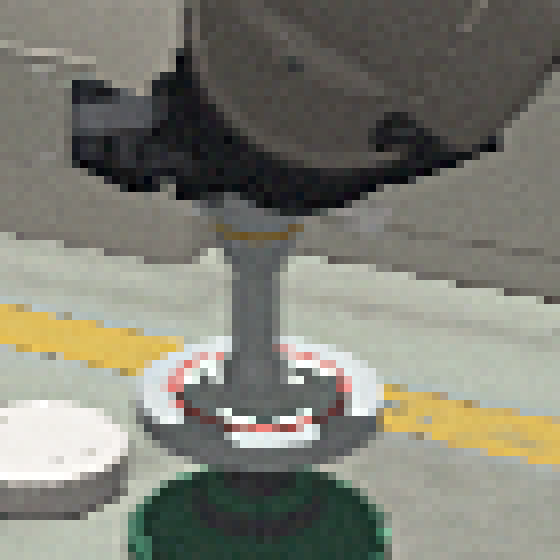

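Call:
{"name": "step_arm", "arguments": {"plan": [[-0.0107,0,-0.0154,0,0,0],[0,0,0,0,0,0],[0,0,0,0,0,0]], "force": 20}}

```text
t: 15.32
eef_pos: [0.6441, -0.2568, 0.1313]
tool_rot: [-0.15, 0.827, -0.476, -0.258]
contact_force: [-1.7, -0.5, 5.7]
gripper_width: 0.333
```

Call:
{"name": "step_arm", "arguments": {"plan": [[-0.006,0,-0.0085,0,0,0],[0,0,0,0,0,0],[0,0,0,0,0,0]]}}

```text
t: 15.7
eef_pos: [0.644, -0.2566, 0.1313]
tool_rot: [-0.151, 0.827, -0.476, -0.259]
contact_force: [-1.2, -0.3, 4.5]
gripper_width: 0.331
```

Call:
{"name": "step_arm", "arguments": {"plan": [[-0.007,0,-0.0103,0,0,0],[0,0,0,0,0,0],[0,0,0,0,0,0]]}}

```text
t: 16.08
eef_pos: [0.6437, -0.2564, 0.1313]
tool_rot: [-0.151, 0.827, -0.476, -0.259]
contact_force: [0.2, -1.2, 0.5]
gripper_width: 0.337
```

Call:
{"name": "step_arm", "arguments": {"plan": [[0,0,0,0,0,0],[0,0,0,0,0,0],[0,0,0,0,0,0],[0,0,0,0,0,0],[0,0,0,0,0,0],[0,0,0,0,0,0],[0,0,0,0,0,0],[0,0,0,0,0,0]], "fingers": -1}}

```text
t: 17.08
eef_pos: [0.6438, -0.2565, 0.1316]
tool_rot: [-0.151, 0.827, -0.476, -0.259]
contact_force: [-0.5, -0.7, -0.4]
gripper_width: 0.999
```

```bash
python3 - <<'E'
from ik import *
state()
w=snap('wrist','w7')[0]
E
```

```text
t 17.075 p [ 0.6438 -0.2565  0.1316] x [ 0.413 -0.709 -0.571] y [-0.865 -0.502 -0.003] z [-0.285  0.495 -0.821]
q [ 0.233  0.605 -0.381  2.083  1.714  1.025  2.198] F [-0.49 -0.71 -0.43] w 0.999
```

View pics/w7.png

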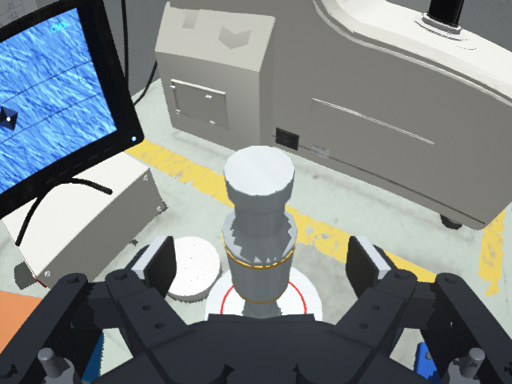

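Call:
{"name": "step_arm", "arguments": {"plan": [[-0.2,0,0,0,0,0],[-0.5,0,0,0,0,0],[-0.75,0,0,0,0,0],[-0.75,0,0,0,0,0],[-0.75,0,0,0,0,0],[-0.25,0,0,0,0,0],[0,0,0,0,0,0]]}}

```text
t: 18.0
eef_pos: [0.5911, -0.1651, 0.2054]
tool_rot: [-0.151, 0.827, -0.475, -0.258]
contact_force: [0.2, -0.6, 0.1]
gripper_width: 1.0
```

```bash
python3 - <<'E'
from ik import *
p,Q=state(); s=snap('side','s8')[0];t=snap('top','t8')[0]; snap('wrist','w8')
c=cv2.resize(s[110:200,200:300],None,fx=6,fy=6,interpolation=cv2.INTER_CUBIC)
c2=cv2.resize(t[120:210,270:350],None,fx=6,fy=6,interpolation=cv2.INTER_CUBIC)
cv2.imwrite('pics/s8c.png',cv2.resize(np.hstack([c,c2]),None,fx=.7,fy=.7)[:,:,::-1])
q=np.array(bot.get_obs()['q'])
for yaw in (-60,-90,-30):
  for z in (.28,.202):
    h=np.array([np.cos(np.radians(yaw)),np.sin(np.radians(yaw)),0]); Rm=toolR([0,0,-1],np.cross(ZZ,-h))
    q2,e,w=ik(np.array([.635,-.244,z]),Rm,q,.01); print(yaw,z,q2.round(2),e,w,links(q2)[1:].round(2).tolist())
E
```

```text
t 18.0 p [ 0.5911 -0.1651  0.2054] x [ 0.414 -0.709 -0.571] y [-0.865 -0.503 -0.004] z [-0.284  0.495 -0.821]
q [ 0.128  0.423 -0.485  2.165  1.473  1.124  2.27 ] F [ 0.25 -0.56  0.06] w 1.0
-60 0.28 [ 1.01  0.8  -1.4   1.52  0.97  1.52  2.95] 0.0056311478934959 0.3466076475237646 [[0.19, -0.37, 0.64], [0.62, -0.18, 0.6]]
-60 0.202 [ 1.03  0.9  -1.4   1.61  1.06  1.43  2.95] 0.004486808072705302 0.27688210921889533 [[0.2, -0.4, 0.6], [0.62, -0.19, 0.52]]
-90 0.28 [ 0.97  0.7  -1.15  1.44  0.64  1.41  2.95] 4.4904474113521535e-06 0.00025809969012036013 [[0.17, -0.33, 0.68], [0.63, -0.24, 0.6]]
-90 0.202 [ 0.92  0.72 -1.02  1.53  0.63  1.25  2.95] 3.6932134140696424e-06 0.00023647750122523647 [[0.19, -0.33, 0.68], [0.63, -0.24, 0.53]]
-30 0.28 [ 1.07  0.66 -1.4   1.84  1.26  1.23  2.95] 0.012567047882706388 0.7468023340696562 [[0.14, -0.33, 0.7], [0.53, -0.1, 0.55]]
-30 0.202 [ 1.08  0.8  -1.4   1.9   1.37  1.2   2.95] 0.010748965710852425 0.6565281612037133 [[0.16, -0.38, 0.64], [0.53, -0.12, 0.48]]
```

View pics/s8c.png

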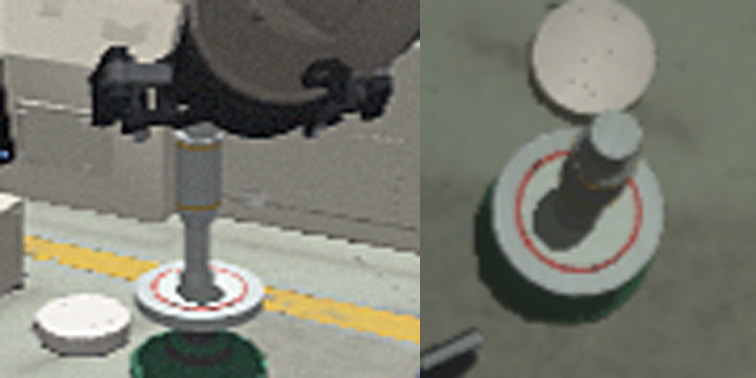

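```bash
python3 - <<'E'
from ik import *
p,Q=state(); q0=np.array(bot.get_obs()['q'])
# head location from top
t,d,_,_=load('t8'); P=pts('top',d); r=np.zeros(d.shape,bool); r[140:165,308:330]=1
m=r&(P[...,2]>.185)&(P[...,2]<.215); v,u=np.nonzero(m); X=ray('top',u,v,.202)
print(len(u),'head top median z',np.median(P[m][:,2]),'mean',X.mean(0), 'bbox',X.min(0),X.max(0))
for yaw in (-150,-180):
    h=np.array([np.cos(np.radians(yaw)),np.sin(np.radians(yaw)),0]); Rm=toolR([0,0,-1],np.cross(ZZ,-h)); w=R.from_matrix(Q.T@Rm).as_rotvec(); print(yaw,np.degrees(w))
    q=q0
    pa=np.array([.57,-.16,.29])
    for f in np.linspace(0,1,13)[1:]:
        q2,e,ww=ik(p+(pa-p)*f,Q@R.from_rotvec(w*f).as_matrix(),q,.01)
        print(f.round(2),q2.round(2),e.round(4),ww.round(3),np.abs(q2-q).max().round(2)); q=q2
    for z in (.29,.202): q,e,ww=ik(np.array([.635,-.244,z]),Rm,q,.01); print(q.round(2),e.round(4),ww.round(3),links(q)[1:].round(2).tolist())
E
```

```text
t 18.15 p [ 0.5907 -0.1667  0.2042] x [ 0.412 -0.71  -0.571] y [-0.866 -0.5   -0.002] z [-0.285  0.495 -0.821]
q [ 0.13   0.425 -0.484  2.165  1.473  1.124  2.27 ] F [-0.81 -0.29 -0.  ] w 0.999
131 head top median z 0.20281036545372078 mean [ 0.63497499 -0.24302836  0.202     ] bbox [ 0.62267379 -0.25377269  0.202     ] [ 0.64634991 -0.23237721  0.202     ]
-150 [ 82.32096832 -42.92765791  43.08835657]
0.08 [ 0.15  0.41 -0.5   2.11  1.34  1.12  2.28] 0.0 0.0 0.13
0.17 [ 0.17  0.4  -0.5   2.05  1.22  1.13  2.28] 0.0 0.0 0.12
0.25 [ 0.2   0.39 -0.51  1.99  1.1   1.13  2.28] 0.0 0.0 0.12
0.33 [ 0.23  0.38 -0.51  1.93  0.99  1.15  2.28] 0.0 0.0 0.11
0.42 [ 0.27  0.37 -0.52  1.88  0.88  1.16  2.27] 0.0 0.0 0.11
0.5 [ 0.3   0.37 -0.52  1.83  0.77  1.17  2.26] 0.0 0.0 0.11
0.58 [ 0.34  0.36 -0.51  1.79  0.67  1.18  2.25] 0.0 0.0 0.1
0.67 [ 0.38  0.36 -0.51  1.75  0.57  1.19  2.22] 0.0 0.0 0.1
0.75 [ 0.42  0.35 -0.51  1.72  0.47  1.19  2.2 ] 0.0 0.0 0.1
0.83 [ 0.47  0.35 -0.51  1.69  0.37  1.19  2.17] 0.0 0.0 0.1
0.92 [ 0.51  0.34 -0.5   1.68  0.27  1.19  2.14] 0.0 0.0 0.1
1.0 [ 0.55  0.33 -
[... 502 characters left out ...]
.23  2.1 ] 0.0 0.0 0.11
0.42 [ 0.22  0.41 -0.49  1.84  0.87  1.25  2.05] 0.0 0.0 0.11
0.5 [ 0.25  0.41 -0.48  1.78  0.76  1.26  2.  ] 0.0 0.0 0.11
0.58 [ 0.29  0.4  -0.47  1.74  0.66  1.27  1.94] 0.0 0.0 0.1
0.67 [ 0.33  0.39 -0.46  1.7   0.56  1.26  1.87] 0.0 0.0 0.1
0.75 [ 0.37  0.38 -0.45  1.68  0.45  1.26  1.81] 0.0 0.0 0.1
0.83 [ 0.41  0.36 -0.44  1.66  0.35  1.24  1.74] 0.0 0.0 0.1
0.92 [ 0.45  0.34 -0.43  1.66  0.25  1.21  1.68] 0.0 0.0 0.1
1.0 [ 0.5   0.32 -0.42  1.67  0.14  1.18  1.61] 0.0 0.0 0.1
[ 0.53  0.47 -0.38  1.45  0.18  1.25  1.71] 0.0 0.0 [[0.19, -0.18, 0.77], [0.63, -0.24, 0.62]]
[ 0.53  0.54 -0.37  1.55  0.21  1.09  1.68] 0.0 0.0 [[0.22, -0.2, 0.75], [0.63, -0.24, 0.53]]
```

```bash
python3 - <<'E'
from ik import *
p,Q=state(); yaw=np.radians(-195)
h=np.array([np.cos(yaw),np.sin(yaw),0]); Rm=toolR([0,0,-1],np.cross(ZZ,-h)); 
rows(p,Q,np.array([.57,-.15,.29]),Rm,16,3)
E
```

```text
t 18.15 p [ 0.5907 -0.1667  0.2042] x [ 0.412 -0.71  -0.571] y [-0.866 -0.5   -0.002] z [-0.285  0.495 -0.821]
q [ 0.13   0.425 -0.484  2.165  1.473  1.124  2.27 ] F [-0.81 -0.29 -0.  ] w 0.999
[[-0.108, 0.015, -0.088, 0.021, -0.005, 0.011],
[-0.111, 0.01, -0.086, 0.021, -0.005, 0.011],
[-0.112, 0.008, -0.084, 0.021, -0.005, 0.011],
[-0.115, 0.004, -0.081, 0.021, -0.005, 0.011],
[-0.117, 0.001, -0.078, 0.021, -0.005, 0.011],
[-0.119, 0.0, -0.074, 0.021, -0.005, 0.011],
[-0.121, -0.001, -0.07, 0.021, -0.005, 0.011],
[-0.124, -0.002, -0.066, 0.021, -0.005, 0.011],
[-0.126, -0.002, -0.062, 0.021, -0.005, 0.011],
[-0.128, -0.001, -0.058, 0.021, -0.005, 0.011],
[-0.13, 0.001, -0.054, 0.021, -0.005, 0.011],
[-0.131, 0.003, -0.049, 0.021, -0.005, 0.011],
[-0.132, 0.006, -0.047, 0.021, -0.005, 0.011],
[-0.134, 0.009, -0.043, 0.021, -0.005, 0.011],
[-0.134, 0.012, -0.04, 0.021, -0.005, 0.011],
[-0.134, 0.017, -0.038, 0.021, -0.005, 0.011]]
end [ 0.57 -0.15  0.29] maxshift 0.134 rot/row deg 8.769873950017525
```

Call:
{"name": "step_arm", "arguments": {"plan": [[-0.11,0.015,-0.09,0.021,-0.005,0.011],[-0.11,0.01,-0.086,0.021,-0.005,0.011],[-0.11,0.008,-0.084,0.021,-0.005,0.011],[-0.115,0.004,-0.081,0.021,-0.005,0.011],[-0.117,0,-0.078,0.021,-0.005,0.011],[-0.119,0,-0.074,0.021,-0.005,0.011],[-0.121,0,-0.07,0.021,-0.005,0.011],[-0.124,0,-0.066,0.021,-0.005,0.011]], "fingers": 1, "force": 60}}

```text
t: 19.15
eef_pos: [0.5803, -0.1583, 0.2468]
tool_rot: [0.523, -0.447, 0.717, 0.112]
contact_force: [0.0, -0.2, -0.1]
gripper_width: 0.001
```

Call:
{"name": "step_arm", "arguments": {"plan": [[-0.126,0,-0.062,0.021,-0.005,0.011],[-0.128,0,-0.058,0.021,-0.005,0.011],[-0.13,0,-0.054,0.021,-0.005,0.011],[-0.13,0,-0.049,0.021,-0.005,0.011],[-0.13,0.006,-0.047,0.021,-0.005,0.011],[-0.134,0.009,-0.043,0.021,-0.005,0.011],[-0.134,0.012,-0.04,0.021,-0.005,0.011],[-0.134,0.017,-0.038,0.021,-0.005,0.011]]}}

```text
t: 20.15
eef_pos: [0.5698, -0.1505, 0.2897]
tool_rot: [0.706, 0.092, 0.698, -0.075]
contact_force: [0.1, 0.0, -0.4]
gripper_width: -0.002
```

```bash
python3 - <<'E'
from ik import *
p,Q=state(); yaw=np.radians(-195)
h=np.array([np.cos(yaw),np.sin(yaw),0]); Rm=toolR([0,0,-1],np.cross(ZZ,-h)); 
rows(p,Q,np.array([.635,-.2435,.26]),Rm,6,4)
snap('side','s9');t=snap('top','t9')[0]
E
```

```text
t 20.15 p [ 0.5698 -0.1505  0.2897] x [ 0.014  0.023 -1.   ] y [0.235 0.972 0.026] z [ 0.972 -0.235  0.008]
q [ 0.479  0.311 -0.393  1.682  0.101  1.161  1.397] F [ 0.06  0.03 -0.43] w -0.002
[[0.1185, -0.3158, 0.3539, 0.0006, 0.0002, -0.0007],
[0.1194, -0.3139, 0.3553, 0.0006, 0.0002, -0.0007],
[0.1204, -0.3121, 0.3565, 0.0006, 0.0002, -0.0007],
[0.1213, -0.3102, 0.3579, 0.0006, 0.0002, -0.0007],
[0.1222, -0.3083, 0.3593, 0.0006, 0.0002, -0.0007],
[0.1231, -0.3064, 0.3605, 0.0006, 0.0002, -0.0007]]
end [ 0.635  -0.2435  0.26  ] maxshift 0.3605 rot/row deg 0.34931328342909634
```

View pics/s9.png

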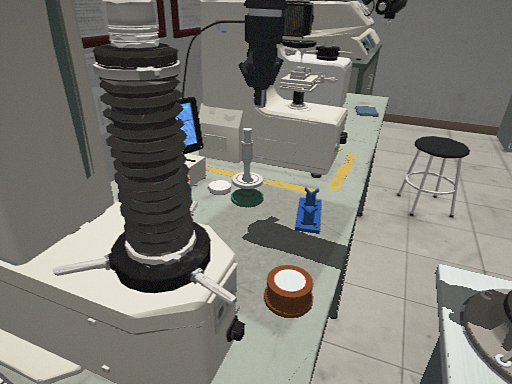

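View pics/t9.png

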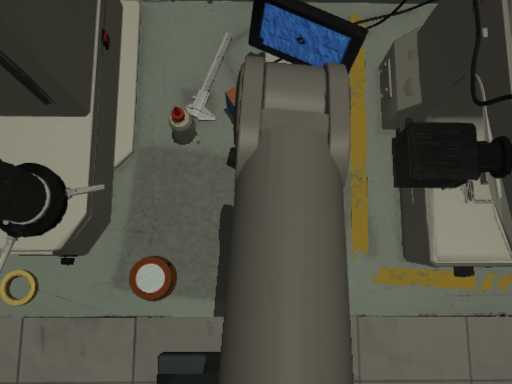

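Call:
{"name": "step_arm", "arguments": {"plan": [[0.118,-0.316,0.354,0.0006,0.0002,-0.0007],[0.12,-0.314,0.355,0.0006,0.0002,-0.0007],[0.12,-0.312,0.356,0.0006,0.0002,-0.0007],[0.121,-0.31,0.358,0.0006,0.0002,-0.0007],[0.122,-0.308,0.36,0.0006,0.0002,-0.0007],[0.123,-0.306,0.36,0.0006,0.0002,-0.0007],[0,0,0,0,0,0],[0,0,0,0,0,0]]}}

```text
t: 21.25
eef_pos: [0.6358, -0.2411, 0.2611]
tool_rot: [0.702, 0.089, 0.701, -0.09]
contact_force: [-0.9, 0.2, -0.0]
gripper_width: -0.001
```

```bash
python3 - <<'E'
from ik import *
p,Q=state(); print(links(np.array(bot.get_obs()['q'])).round(3).tolist())
snap('wrist','w10');s=snap('side','s10')[0]
c=cv2.resize(s[70:200,190:310],None,fx=4.5,fy=4.5,interpolation=cv2.INTER_CUBIC);cv2.imwrite('pics/s10c.png',c[:,:,::-1])
E
```

```text
t 21.25 p [ 0.6358 -0.2411  0.2611] x [ 0.001 -0.002 -1.   ] y [ 0.25   0.968 -0.002] z [ 0.968 -0.25   0.001]
q [ 0.501  0.485 -0.335  1.49   0.168  1.194  1.458] F [-0.86  0.23 -0.04] w -0.001
[[-0.015, -0.025, 0.288], [0.2, -0.179, 0.762], [0.635, -0.241, 0.586]]
```

View pics/s10c.png

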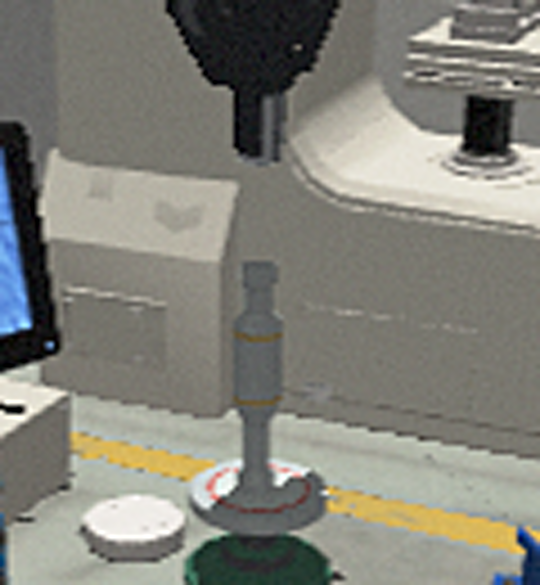

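View pics/w10.png

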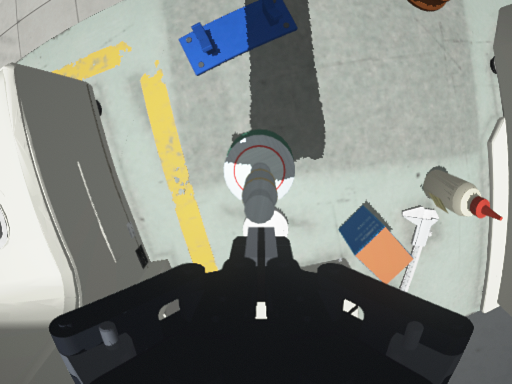

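```bash
python3 - <<'E'
from ik import *
img,d,pos,rot=load('w10');Q=quat(rot)
th=np.linspace(0,2*np.pi,40)[:,None]
im=img.copy()
for c,col in (((.635,-.243,.202),(255,0,0)),):
    X=np.array(c)+.011*(np.cos(th)*[1,0,0]+np.sin(th)*[0,1,0]); cv2.polylines(im,[projw((X-pos)@Q).round().astype(int)],True,col,1)
cv2.imwrite('pics/ov2.png',cv2.resize(im[160:260,200:320],None,fx=6,fy=6,interpolation=cv2.INTER_NEAREST)[:,:,::-1])
E
```

```text
(no output)
```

View pics/ov2.png

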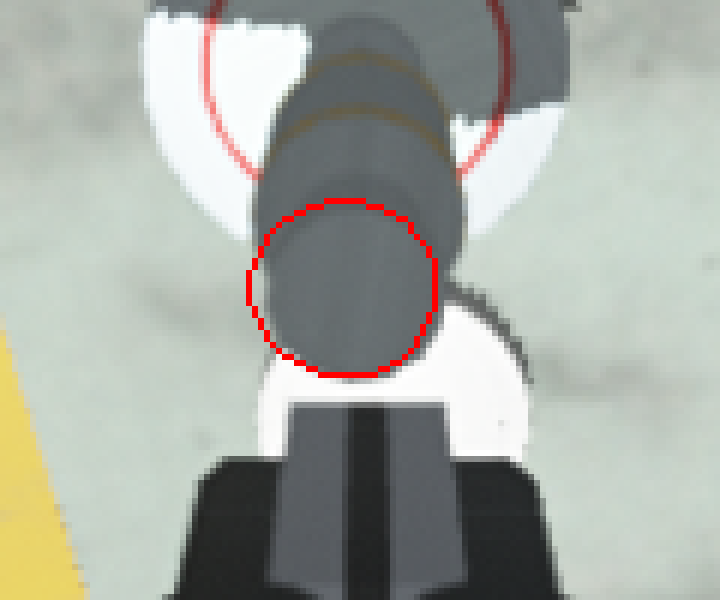

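Call:
{"name": "step_arm", "arguments": {"plan": [[0.25,0,0,0,0,0],[0.25,0,0,0,0,0],[0.25,0,0,0,0,0],[0.25,0,0,0,0,0],[0.2,0,0,0,0,0],[0,0,0,0,0,0],[0,0,0,0,0,0]]}}

```text
t: 22.22
eef_pos: [0.6361, -0.2419, 0.2133]
tool_rot: [0.702, 0.089, 0.701, -0.09]
contact_force: [-0.1, 0.1, -0.2]
gripper_width: 0.001
```

```bash
python3 - <<'E'
from ik import *
state()
E
```

```text
t 22.225 p [ 0.6361 -0.2419  0.2133] x [ 0.001 -0.003 -1.   ] y [ 0.251  0.968 -0.002] z [ 0.968 -0.251  0.002]
q [ 0.499  0.523 -0.33   1.541  0.185  1.106  1.444] F [-0.1   0.13 -0.23] w 0.001
```

Call:
{"name": "step_arm", "arguments": {"plan": [[0.05,0,0,0,0,0],[0.05,0,0,0,0,0],[0.05,0,0,0,0,0],[0.05,0,0,0,0,0],[0,0,0,0,0,0]]}}

```text
t: 22.85
eef_pos: [0.6358, -0.2419, 0.2047]
tool_rot: [0.702, 0.089, 0.701, -0.09]
contact_force: [-0.3, -0.5, 0.4]
gripper_width: -0.002
```

Call:
{"name": "step_arm", "arguments": {"plan": [[0.025,0,0,0,0,0],[0.025,0,0,0,0,0],[0,0,0,0,0,0]]}}

```text
t: 23.22
eef_pos: [0.6361, -0.2419, 0.2032]
tool_rot: [0.702, 0.089, 0.701, -0.09]
contact_force: [1.1, -1.2, 1.6]
gripper_width: 0.003
```

Call:
{"name": "step_arm", "arguments": {"plan": [[0.025,0,0,0,0,0],[0,0,0,0,0,0]]}}

```text
t: 23.48
eef_pos: [0.6366, -0.242, 0.2031]
tool_rot: [0.703, 0.088, 0.7, -0.09]
contact_force: [-0.1, 1.0, 5.6]
gripper_width: 0.003
```

Call:
{"name": "step_arm", "arguments": {"plan": [[0.02,0,0,0,0,0],[0,0,0,0,0,0]]}}

```text
t: 23.72
eef_pos: [0.6371, -0.2421, 0.2032]
tool_rot: [0.703, 0.088, 0.7, -0.091]
contact_force: [-0.5, -0.2, 9.5]
gripper_width: 0.003
```

Call:
{"name": "step_arm", "arguments": {"plan": [[0,0,0,0,0,0],[0,0,0,0,0,0],[0,0,0,0,0,0],[0,0,0,0,0,0],[0,0,0,0,0,0]]}}

```text
t: 24.35
eef_pos: [0.637, -0.2421, 0.2031]
tool_rot: [0.703, 0.088, 0.7, -0.09]
contact_force: [-1.0, 0.2, 9.0]
gripper_width: 0.002
```

Call:
{"name": "step_arm", "arguments": {"plan": [[0,0,0,0,0,0],[0,0,0,0,0,0],[0,0,0,0,0,0],[0,0,0,0,0,0]]}}

```text
t: 24.85
eef_pos: [0.637, -0.2421, 0.2032]
tool_rot: [0.703, 0.088, 0.7, -0.091]
contact_force: [-0.3, 0.1, 8.1]
gripper_width: 0.0
```

Call:
{"name": "step_arm", "arguments": {"plan": [[-0.05,0,0,0,0,0],[-0.1,0,0,0,0,0],[-0.3,0,0,0,0,0],[-0.6,0,0,0,0,0],[-0.6,0,0,0,0,0],[-0.6,0,0,0,0,0],[0,0,0,0,0,0]]}}

```text
t: 25.72
eef_pos: [0.6371, -0.2419, 0.2941]
tool_rot: [0.703, 0.088, 0.699, -0.091]
contact_force: [-0.0, -0.2, -0.8]
gripper_width: -0.001
```

```bash
python3 - <<'E'
from ik import *
p,Q=state(); print(p-Q[:,2]*0)
rows(p,Q,np.array([.54,-.12,.30]),Q,5,2)
E
```

```text
t 25.725 p [ 0.6371 -0.2419  0.2941] x [ 0.005 -0.004 -1.   ] y [ 0.251  0.968 -0.002] z [ 0.968 -0.251  0.006]
q [ 0.502  0.462 -0.337  1.45   0.159  1.25   1.465] F [-0.04 -0.25 -0.79] w -0.001
[ 0.63708821 -0.24185338  0.29413091]
[[-0.03, 0.47, -0.62, 0.0, 0.0, 0.0],
[-0.04, 0.47, -0.63, 0.0, 0.0, 0.0],
[-0.03, 0.46, -0.62, 0.0, 0.0, 0.0],
[-0.04, 0.47, -0.62, 0.0, 0.0, 0.0],
[-0.03, 0.47, -0.62, 0.0, 0.0, 0.0]]
end [ 0.5401 -0.12    0.2999] maxshift 0.63 rot/row deg 0.0
```

```bash
python3 - <<'E'
from ik import *
snap('wrist','w11');s=snap('side','s11')[0]
c=cv2.resize(s[70:200,190:310],None,fx=4.5,fy=4.5,interpolation=cv2.INTER_CUBIC);cv2.imwrite('pics/s11c.png',c[:,:,::-1]); state()
E
```

```text
t 25.825 p [ 0.6356 -0.2416  0.291 ] x [ 0.001 -0.003 -1.   ] y [ 0.251  0.968 -0.002] z [ 0.968 -0.251  0.001]
q [ 0.502  0.464 -0.337  1.453  0.159  1.249  1.465] F [-0.09  0.38 -1.1 ] w 0.003
```

View pics/s11c.png

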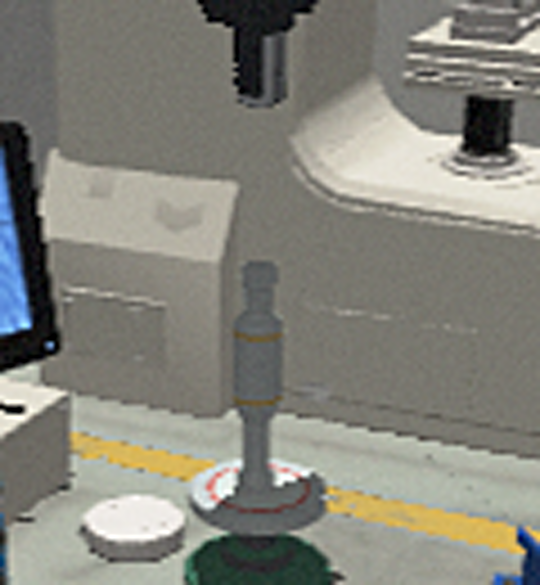

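Call:
{"name": "step_arm", "arguments": {"plan": [[0.4,0,0,0,0,0],[0.5,0,0,0,0,0],[0.5,0,0,0,0,0],[0.4,0,0,0,0,0],[0.2,0,0,0,0,0],[0,0,0,0,0,0],[0,0,0,0,0,0]]}}

```text
t: 26.7
eef_pos: [0.6364, -0.242, 0.2121]
tool_rot: [0.702, 0.088, 0.701, -0.09]
contact_force: [0.2, 0.8, 0.5]
gripper_width: -0.001
```

Call:
{"name": "step_arm", "arguments": {"plan": [[0.05,0,0,0,0,0],[0.05,0,0,0,0,0],[0.05,0,0,0,0,0],[0.03,0,0,0,0,0],[0.02,0,0,0,0,0],[0.02,0,0,0,0,0],[0.02,0,0,0,0,0],[0,0,0,0,0,0]]}}

```text
t: 27.7
eef_pos: [0.6368, -0.2421, 0.2032]
tool_rot: [0.703, 0.088, 0.7, -0.09]
contact_force: [-1.8, 0.3, 5.9]
gripper_width: -0.002
```

Call:
{"name": "step_arm", "arguments": {"plan": [[0.023,0,0,0,0,0],[0,0,0,0,0,0]]}}

```text
t: 27.95
eef_pos: [0.6374, -0.2422, 0.2032]
tool_rot: [0.703, 0.088, 0.7, -0.091]
contact_force: [-0.4, 0.6, 9.7]
gripper_width: 0.0
```

Call:
{"name": "step_arm", "arguments": {"plan": [[0,0,0,0,0,0],[0,0,0,0,0,0],[0,0,0,0,0,0],[0,0,0,0,0,0]]}}

```text
t: 28.45
eef_pos: [0.6374, -0.2422, 0.2032]
tool_rot: [0.703, 0.088, 0.7, -0.091]
contact_force: [-0.7, -1.0, 10.5]
gripper_width: 0.002
```

Call:
{"name": "step_arm", "arguments": {"plan": [[0,0,0,0,0,0],[0,0,0,0,0,0],[0,0,0,0,0,0],[0,0,0,0,0,0]]}}

```text
t: 28.95
eef_pos: [0.6374, -0.2422, 0.2032]
tool_rot: [0.703, 0.088, 0.7, -0.091]
contact_force: [-0.5, 0.6, 9.8]
gripper_width: -0.002
```

Call:
{"name": "step_arm", "arguments": {"plan": [[-0.05,0,0,0,0,0],[-0.1,0,0,0,0,0],[-0.3,0,0,0,0,0],[-0.6,0,0,0,0,0],[-0.6,0,0,0,0,0],[-0.6,0,0,0,0,0],[0,0,0,0,0,0]]}}

```text
t: 29.82
eef_pos: [0.637, -0.2418, 0.2936]
tool_rot: [0.703, 0.088, 0.699, -0.091]
contact_force: [0.1, -1.0, -0.2]
gripper_width: 0.002
```

Call:
{"name": "step_arm", "arguments": {"plan": [[0,0.47,-0.62,0,0,0],[0,0.47,-0.62,0,0,0],[0,0.47,-0.62,0,0,0],[0,0.47,-0.62,0,0,0],[0,0.47,-0.62,0,0,0],[0,0,0,0,0,0],[0,0,0,0,0,0],[0,0,0,0,0,0]]}}

```text
t: 30.82
eef_pos: [0.5397, -0.1206, 0.2899]
tool_rot: [0.702, 0.089, 0.701, -0.091]
contact_force: [-0.1, -0.4, 0.3]
gripper_width: 0.004
```

```bash
python3 - <<'E'
from ik import *
state();s=snap('side','s12')[0];w=snap('wrist','w12')[0]
cv2.imwrite('pics/f.png',np.hstack([cv2.resize(s[110:210,190:320],None,fx=3,fy=3,interpolation=cv2.INTER_CUBIC),cv2.resize(w,(400,300))])[:,:,::-1])
E
```

```text
t 30.825 p [ 0.5397 -0.1206  0.2899] x [ 0.    -0.003 -1.   ] y [ 0.252  0.968 -0.002] z [ 0.968 -0.252  0.001]
q [ 0.442  0.252 -0.403  1.758  0.11   1.153  1.321] F [-0.06 -0.38  0.31] w 0.004
```

View pics/f.png

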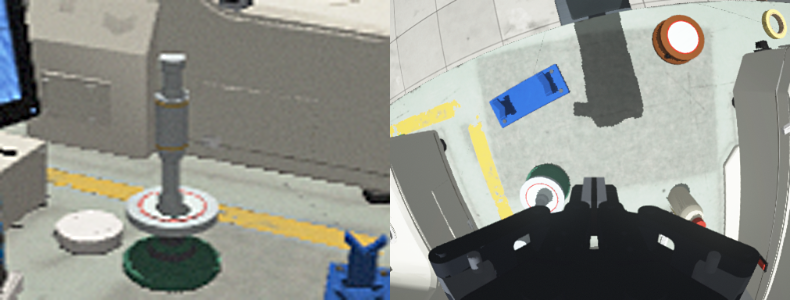

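The spindle stands upright inside the red ring, with the arm clear of it. The second press read 9.7 to 10.5 N over a full second.

```bash
python3 -c "
from station import bot
print(bot.hand_in())"
```

```text
the job is handed in; nothing more can be done
None
```

The spindle is standing upright and free inside the red ring on the green table, and the job was handed in at about 31 s of the 69 s allowed.

- **Pick and placing:** I gripped the spindle's straight section, lifted it out of the cradle and turned it upright. I then lowered it in steps of under 1 mm until the foot met the plate at about 62 mm. The contact load peaked near 8.5 N. I eased most of that off before opening the fingers.
- **Press check:** I pressed twice with closed fingertips.
    - The first press read 9.5, then 9.0, then 8.1 N over about 1.1 s, a little low, so I repeated it.
    - The second press read 9.7, 10.5 and 9.8 N over 1 s. The fingertip height stayed at 203.2 mm throughout, so the spindle did not rock.
- **Last checks:** The final side and wrist pictures show the spindle upright near the ring's centre, and the arm is clear of it with about zero force at the wrist. I took the head as about 1 mm off the ring centre.
- **Bystanders:** The test block looked untouched in the final pictures. The bottle was only partly visible, and the carton was hidden behind the gripper. The last time both were clearly in view, just before the first press, I saw no sign that either had moved. The arm never came close to either one.
- **Small disagreements:** The camera depth put the plate at 62 to 64 mm, against 62 mm by touch. The top and wrist cameras differed by about 1.4 mm on the head's position. The fingertips drifted about 1 mm sideways during the press.

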